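# Clamp the flashlight into its transport saddle

## Robot

A 6-joint arm with a two-finger parallel gripper is mounted at the origin on the work surface. World frame = base frame: x ahead of the robot, y to its left, z up, the work surface at z = 0. Lengths are in m, angles in rad, forces in N, time in s.
With the tool pointing down it reaches from about 0.35 to 0.725 m from the base axis. Payload 6 kg.
Tool frame: the origin (TCP) lies midway between the tips of the shut fingers; the grasp point (between the pads) lies 19 mm behind it; z points along the fingers, x is the direction in which the jaws open and shut, and the axes are right-handed (so a half turn about z gives the same grasp; the last joint's range is limited). The gripper opens to 85 mm and grips with 20 to 120 N. Pads are 22 mm wide; open, the fingers measure 114 mm over their backs; the gripper's body (76 mm by 85 mm) begins 54 mm behind the grasp point. The pads swing forward as they close: fully open they stand 13 mm farther back than shut.
Start: joints at [-0.876, 0.04, 0.085, 0, -1.615, -0.334], TCP at [0.212, -0.561, 0.231] pointing down, gripper open.
Joint ranges: [-2.56, 2.56], [-1.29, 2.01], [-1.08, 1.49], [-3.29, 1.98], [-2.81, -0.18], [-2.99, 2.99]. Speed limits (rad/s): [2.57, 2.57, 3.01, 3.14, 3.14, 3.14].

## Interface

Orientations are given as a unit quaternion [w, x, y, z].
In Python, from station import readout, cams, manip, nets gives the robot as it stands.
- The arm moves only by the tool jog_arm, never from a script. Its argument "series" is a list of rows, each a list of 3 entries, a list of its own where there are three numbers: the shift along the tool's x, y, z each as a share of 25 mm, from -1 to 1, then the turn about the tool's z as a share of 0.08 rad, from -1 to 1, then the closure, from 0 (fully open) to 1 (shut). A call has 1 to 12 rows; each row shifts and turns the commanded pose from where the row before left it, along the tool's axes as they then stand; what a row does not reach is not made up. A row lasts 1/12 s, in which the tool goes at most 41.7 mm and 7.16 degrees, less where a joint would pass 70% of its speed; a pose out of reach is approached as far as the arm can. A call with a number of a shift or a turn outside -1 to 1 is refused whole. A call with a gripper value outside its range is refused whole. The fingers move at their own pace and stop on an object; the grip force is fixed at half the most. Time passes only in rows, so rows that do not move let the fingers close. It gives the time, the measured TCP pose, the force and the opening at its end, in the units of the state.
- readout.get_obs(): the state, without advancing time (a new reading comes with each control period).
- cams.camera(name): name is "side" or "top" or "wrist"; returns a dict with "img" (420x560x3 uint8, red, green, blue), "fov_y" (degrees; the focal length in pixels is half the picture's height over the tangent of half this angle, whatever the lens; pixels are square), "cx", "cy" (the principal point, pixels), "k1" (the pictures are not rectified: a ray, as slopes to the right and down, at radius r is drawn at 1 + k1 r^2 times it, then the intrinsics apply), "extrinsics" (4x4, takes a point from world to camera coordinates). Camera axes: x right, y down, z forward; pixel columns grow to the right and rows downward; lengths in m; the calibration is good to about 2 mm. A picture is of the moment at which its call begins. There is no depth.
- manip.sign_off(): hands the job in, once; it reports no verdict.
Trained networks look in a picture, given as the dict that the camera call returned (one of the last four; its "shot" number tells which), for a name from the list of things; names that differ only in an ending like _2 or _b are one class to them, and where a whole thing is asked for, a point or a joint stands for the part that bears it (a point fixed in the world has none). Each returns a list of dicts, best first, with "conf" (0 to 1); they miss things now and then, are a little off and sometimes report something else, mostly with a low value. They report only what shows in the picture. A call takes as long as a camera call. They do not tell look-alikes from the thing itself.
- nets.boxes_of(picture, name): "box" ([left, top, right, bottom] in pixels, round what is visible of it).
The state is a dict: "time_s": time; "joint_pos": joint angles; "dq": joint speeds; "effort": joint torques, N m; "tool_pos": TCP position; "tool_rot": TCP orientation; "wrist_force": force on the tool from outside, world axes, zero at the start; "wrist_torque": the same for the moment, N m; "width": finger opening in m.
Only numpy, scipy, OpenCV 4.12 (cv2) and the standard library are available. Lean on these libraries where they do the work, as an engineer would, in place of code of your own. Each camera call takes 0.05 s, during which the arm holds its last target.

## Task

Stow the red flashlight for the drive: lift the sprung clamp bar by its brass tab and turn it aside until it stays up on its sleeve, lay the flashlight gently and level into the two rubber V-blocks, then bring the bar back across the barrel and lower it softly until its rubber foot bears on the barrel with the spring's pull alone. Never let the bar snap down onto the flashlight or force it down, and leave the rest of the kit where it is.

Things in the scene. Friction and masses are not known exactly. Their poses are not given: they have to be found in the camera images.
- torch: Red flashlight, about 0.32 kg, 211 mm long: round barrel 30 mm in diameter and 144 mm long between a hexagonal head and tail cap, both 42 mm across flats. Lies on flats on the 3 mm black mat. Origin: on the axis at mid barrel (21 mm above the mat); x along the axis to the head: cap from -94 to -72, head from 72 to 117 mm. Centre of mass 10 to 20 mm towards the head.
- saddle: Fixed saddle: two rubber 90 degree V-blocks 12 mm wide, at x = -52 and +52 mm; faces rise to 1 mm below the origin, 20 mm to each side. Origin: where the seated flashlight's origin belongs, on its barrel axis, 45 mm above the worktop; x along the barrel (head either way), z up. Head and cap lie outside the blocks, which leaves 12 mm of play along x.
- lay_point (a point): Point on the seated barrel's axis at saddle x = +24 mm, clear of the clamp: best place to hold the barrel when laying it in. Free room for fingers on both sides, 80 mm along x between the blocks and down to the base plate's top, 37 mm below this point. The clamp column stands at saddle x = -32, y = -62 mm; the closed bar crosses the barrel at x = -32 mm.
- clamp_bar: Steel clamp bar with stem, brass tab and rubber foot. Origin: on the column's vertical axis, level with the bar's top face, 74 mm above the worktop when fully down. The bar (16 mm wide, 10 mm thick) runs 70 mm along its own +y: along saddle +y when closed, along saddle -x when turned 90 degrees aside. Spring and weight pull it down: about 7 N at the bottom, 9 N when raised 46 mm.
- clamp_tab (a point): Where to hold the bar: on the column axis, on the upright brass tab, 26 mm above the bar's top face. The tab is a plate 10 mm thick along the bar's y, 30 mm wide along the bar's x, 36 mm tall from the bar's top face (10 mm of it above this point); it turns with the bar. Plain sides, no rim to hook under.
- clamp_end (a point): Underside of the bar's end, on the foot's spindle axis, 62 mm from the column axis. The rubber foot (16 mm in diameter, gives 0.2 mm per newton, 3.5 mm at most) hangs with its underside 12 to 36 mm below this point: how far the spindle is screwed out is not measured and differs every time, so the height at which the foot meets the barrel must be felt.
- clamp_lift (a joint): Height of the bar, m: 0 down, 0.052 upper stop. While closed, a pin on its stem runs in the sleeve's vertical slot. Above 0.046 it is clear and can be turned; past 0.4 rad it can be let down to rest on the sleeve's rim at 0.046. There the foot passes 14 mm or more above a seated barrel, 4 mm or more above its hexagonal ends. Foot on the barrel: 0.006 to 0.031, by spindle.
- clamp_turn (a joint): Turn of the bar, rad, anticlockwise from above: 0 closed across the saddle, pin over its slot; 1.6 turned aside; hard stops at -0.03 and 1.6. Within 0.1 of 0 the pin enters the slot. If the bar is turned back off the rim without being held, it snaps down.
- wand: Silver magnetic powder wand, 150 mm long, 16 mm thick, lying on the mat. Bystander. Origin: centre of its underside.
- jar: Glass dusting jar with a black cap, 52 mm in diameter, 70 mm tall. Bystander. Origin: centre of its underside.
- weight_a: Grey ceramic scale weight, 38 mm in diameter, 45 mm tall. Bystander. Origin: centre of its underside.
- weight_b: Grey ceramic scale weight, 38 mm in diameter, 45 mm tall. Bystander. Origin: centre of its underside.
Things that resemble listed ones, but are neither listed nor needed, are in the scene too. What is shaped like the part that bears saddle but orange or pink is not meant.

How it is judged:
By the outcome, as a careful person would: the job done as asked, in the order asked, and still so for the second after the job is handed in, with the robot touching nothing.
It also fails if it takes over 72 s, if anything falls off the work surface, if the arm or the gripper's body presses on something with over 40 N, if the wrist force passes 120 N, or if a joint passes its speed limit or range.

## Working session

There is one attempt and no reset: what is moved stays moved. The work goes in short steps, Python scripts to look and compute and a tool call to move; the robot and the scene stay as the last step left them, time stands still between calls to the robot, and variables do not carry over. Pictures are saved under pics/ and viewed, and the job is handed in when it is done.

Besides the shell and the picture viewer there is one more tool, called after "Emit:" as name(argument=value, ...), one argument or row to a line, values as JSON. jog_arm: Moves the arm, as the interface text tells. Its arguments: {"type":"object","properties":{"series":{"type":"array","items":{"type":"array"}}},"required":["series"]}

```bash
ls; mkdir -p pics
python3 - <<'E'
from station import readout, cams, manip, nets
import cv2
o=readout.get_obs()
for k,v in o.items(): print(k,v)
for n in ["side","top","wrist"]:
    p=cams.camera(n)
    print(n,p["fov_y"],p["cx"],p["cy"],p["k1"],p["shot"]);print(p["extrinsics"])
    cv2.imwrite(f"pics/{n}0.png",p["img"][:,:,::-1])
    for t in ["torch","saddle","clamp_bar","wand","jar","weight_a"]:
        print(t,[(round(d["conf"],2),[round(x) for x in d["box"]]) for d in nets.boxes_of(p,t)][:5])
E
```

```text
pics
time_s 0.0
joint_pos [-8.76285109e-01  4.08236340e-02  8.37849399e-02 -4.76195978e-04
 -1.61549779e+00 -3.33689757e-01]
dq [ 0.00015156  0.00088546 -0.00079271 -0.00031121 -0.00130309  0.00126261]
effort [-1.13665734e-03 -3.68208647e+01  3.47414517e+01  6.93246692e+00
 -5.39876113e-03  2.47619653e-05]
tool_pos [ 0.21178044 -0.56102256  0.23025547]
tool_rot [-7.74509780e-04  5.68742927e-01  8.22514844e-01  4.62334249e-04]
wrist_force [ 0.39846088 -0.40747859 -0.27696839]
wrist_torque [-0.02826808  0.01107867 -0.03138953]
width 0.08507231630318388
side 50.585821889615474 275.2973582201807 210.4952974390669 -0.14918001282418317 1
[[-0.72048784 -0.69325374 -0.01721989  0.34424364]
 [-0.46842444  0.50483629 -0.72506474  0.37467681]
 [ 0.51134706 -0.51433411 -0.6884654   0.99851165]
 [ 0.          0.          0.          1.        ]]
torch [(0.7, [125, 296, 141, 314]), (0.6, [193, 245, 257, 300])]
saddle [(0.61, [274, 191, 313, 222])]
clamp_bar [(0.64, [299, 176, 313, 209]), (0.64, [297, 177, 323, 209]), (0.54, [348, 142, 356, 165]), (0.39, [137, 246, 163, 276])]
wand [(0.58, [140, 24
[... 426 characters left out ...]
179, 232, 238])]
saddle [(0.69, [299, 177, 323, 218]), (0.5, [373, 184, 394, 211]), (0.4, [345, 273, 360, 278])]
clamp_bar [(0.72, [385, 194, 406, 207]), (0.54, [422, 281, 436, 285])]
wand []
jar [(0.66, [141, 208, 156, 224])]
weight_a [(0.54, [142, 243, 152, 251]), (0.44, [150, 177, 163, 188])]
wrist 60.53277424547442 280.8988367418961 209.7158808791712 -0.041566414893064785 3
[[-0.35195903  0.93601289 -0.00217142  0.59928626]
 [ 0.89656425  0.33779017  0.28647922 -0.03728781]
 [ 0.26888173  0.09888213 -0.95808399  0.37737737]
 [ 0.          0.          0.          1.        ]]
torch []
saddle [(0.92, [222, 208, 278, 324])]
clamp_bar [(0.83, [164, 234, 259, 276])]
wand []
jar []
weight_a []
```

View pics/side0.png

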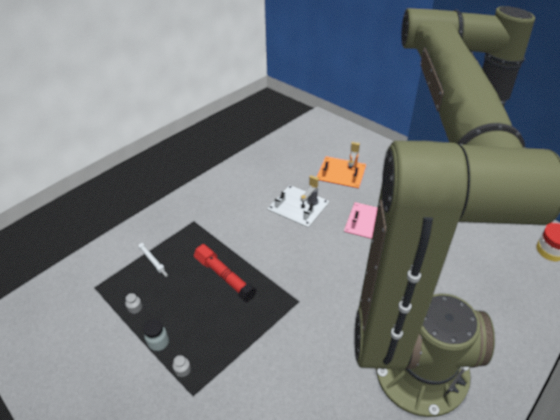

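View pics/top0.png

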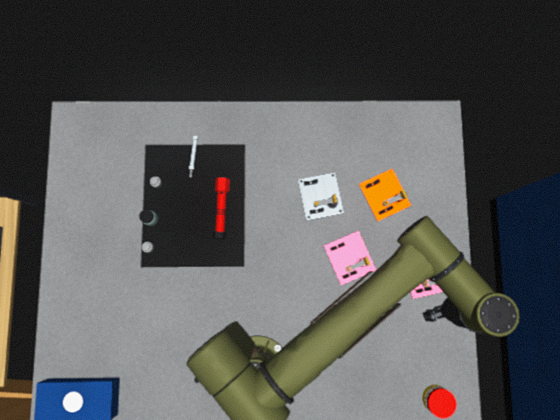

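View pics/wrist0.png

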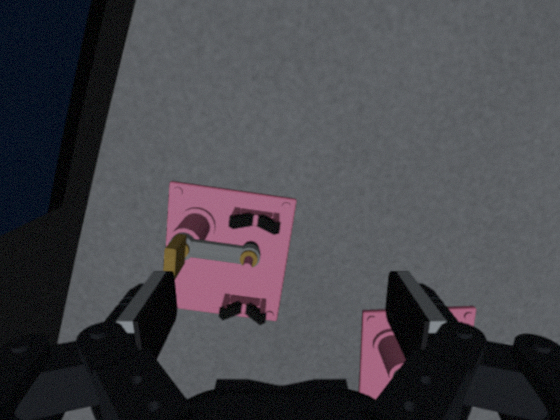

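The real things are these:
- **Saddle:** the white plate at top px (320,197). The look-alikes are orange (386,195), pink (350,258) and pink (425,290).
- **Torch:** top px (221,208). The red lid at (441,402) is something else.

I'll check the choice in a close crop and measure roughly.

```bash
cat > h.py <<'E'
import numpy as np, cv2
from scipy.spatial.transform import Rotation as R
def K(p):
    h,w=p["img"].shape[:2]; f=h/2/np.tan(np.radians(p["fov_y"])/2); return f
def ray(p,u,v):
    f=K(p); d=np.array([(u-p["cx"])/f,(v-p["cy"])/f]); rd=np.hypot(*d); r=rd
    for _ in range(30): r=rd/(1+p["k1"]*r*r)
    if rd>0: d=d*r/rd
    E=np.array(p["extrinsics"]); o=-E[:3,:3].T@E[:3,3]
    return o,E[:3,:3].T@np.array([d[0],d[1],1])
def at_z(p,u,v,z):
    o,d=ray(p,u,v); return o+d*(z-o[2])/d[2]
def proj(p,X):
    E=np.array(p["extrinsics"]); c=E[:3,:3]@np.asarray(X)+E[:3,3]
    s=c[:2]/c[2]; s=s*(1+p["k1"]*(s@s)); f=K(p)
    return np.array([p["cx"],p["cy"]])+f*s
def crop(p,x0,y0,x1,y1,name,k=4):
    c=p["img"][y0:y1,x0:x1,::-1]; cv2.imwrite(name,cv2.resize(c,None,fx=k,fy=k,interpolation=cv2.INTER_CUBIC))
def pq(o):
    q=o["tool_rot"]; return np.array(o["tool_pos"]),R.from_quat([q[1],q[2],q[3],q[0]]).as_matrix()
E
python3 - <<'E'
from h import *
from station import *
from station import cams,readout
p=cams.camera("top")
crop(p,205,160,345,250,"pics/top1.png",5)
for n,u,v,z in [("sad",320,197,.01),("tab",333,203,.1),("torch head",223,184,.024),("torch cap",220,237,.024),("torch mid",221,210,.024)]:
    print(n,at_z(p,u,v,z))
print(pq(readout.get_obs()))
o=readout.get_obs()
E=np.array(p["extrinsics"])
w=cams.camera("wrist");E=np.array(w["extrinsics"]);c=-E[:3,:3].T@E[:3,3];t,Rm=pq(o);print("cam in tool",Rm.T@(c-t),Rm.T@E[:3,:3].T)
E
```

```text
sad [ 0.58856045 -0.22244518  0.01      ]
tab [ 0.55196098 -0.25857833  0.1       ]
torch head [0.63439874 0.12101681 0.024     ]
torch cap [0.44664469 0.12902228 0.024     ]
torch mid [0.54151143 0.12683501 0.024     ]
(array([ 0.21180115, -0.56132395,  0.2312714 ]), array([[-3.53040589e-01,  9.35608001e-01, -1.01736549e-04],
       [ 9.35608000e-01,  3.53040597e-01,  8.14294534e-05],
       [ 1.12103180e-04, -6.64376266e-05, -9.99999992e-01]]))
cam in tool [ 0.00157262 -0.07308028 -0.14225349] [[ 9.99996779e-01 -4.59649145e-04 -2.49598994e-03]
 [ 1.15553635e-03  9.58073070e-01  2.86521654e-01]
 [ 2.25964131e-03 -2.86523615e-01  9.58070515e-01]]
```

View pics/top1.png

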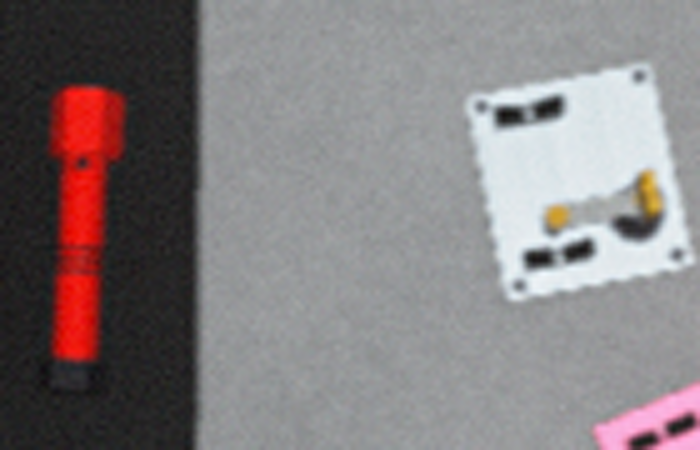

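Emit:
jog_arm(
  series=[
    [[0.33,0.9,-0.05],0,0],
    [[0.33,0.9,-0.05],0,0],
    [[0.33,0.9,-0.05],0,0],
    [[0.33,0.9,-0.05],0,0],
    [[0.33,0.9,-0.05],0,0],
    [[0.33,0.9,-0.05],0,0],
    [[0.33,0.9,-0.05],0,0],
    [[0.33,0.9,-0.05],0,0],
    [[0.33,0.9,-0.05],0,0],
    [[0.33,0.9,-0.05],0,0],
    [[0.33,0.9,-0.05],0,0],
    [[0.33,0.9,-0.05],0,0],
  ],
)

```text
time_s: 2.15
tool_pos: [0.4303, -0.3725, 0.2465]
tool_rot: [0.0, 0.569, 0.823, 0.0]
wrist_force: [-0.9, -0.9, 0.9]
width: 0.0851
```

Emit:
jog_arm(
  series=[
    [[0.33,0.9,-0.05],0,0],
    [[0.33,0.9,-0.05],0,0],
    [[0.33,0.9,-0.05],0,0],
    [[0.33,0.9,-0.05],0,0],
    [[0.33,0.9,-0.05],0,0],
    [[0.33,0.9,-0.05],0,0],
    [[0.33,0.9,-0.05],0,0],
    [[0,0,0],1,0],
    [[0,0,0],1,0],
    [[0,0,0],0,0],
    [[0,0,0],0,0],
  ],
)

```text
time_s: 3.07
tool_pos: [0.5565, -0.2638, 0.255]
tool_rot: [-0.0, 0.632, 0.775, -0.0]
wrist_force: [-0.1, 1.2, 0.2]
width: 0.0853
```

Run:
```python
from h import *
from station import cams,readout,nets
p=cams.camera("wrist"); cv2.imwrite("pics/w1.png",p["img"][:,:,::-1])
o=readout.get_obs(); print(o["time_s"],pq(o),o["joint_pos"],o["wrist_force"])
for t in ["saddle","clamp_bar","clamp_tab"]:
    print(t,[(round(d["conf"],2),[round(x) for x in d["box"]]) for d in nets.boxes_of(p,t)][:5])
```

```text
3.1167 (array([ 0.55638844, -0.26386969,  0.25502176]), array([[-2.01721415e-01,  9.79442938e-01, -3.71260239e-05],
       [ 9.79442937e-01,  2.01721417e-01,  4.84959665e-05],
       [ 5.49881460e-05, -2.65801469e-05, -9.99999998e-01]])) [-1.18082867e-01  8.62329925e-02  1.76155166e-01 -4.39622773e-05
 -1.66076108e+00 -1.24960226e+00] [-0.89654235 -1.23200214 -0.09480435]
saddle [(0.95, [308, 160, 363, 270]), (0.93, [71, 109, 160, 228]), (0.91, [273, 8, 326, 38])]
clamp_bar [(0.82, [267, 180, 354, 222]), (0.78, [0, 134, 106, 188])]
clamp_tab [(0.69, [270, 178, 355, 221]), (0.66, [1, 131, 104, 186])]
```

View pics/w1.png

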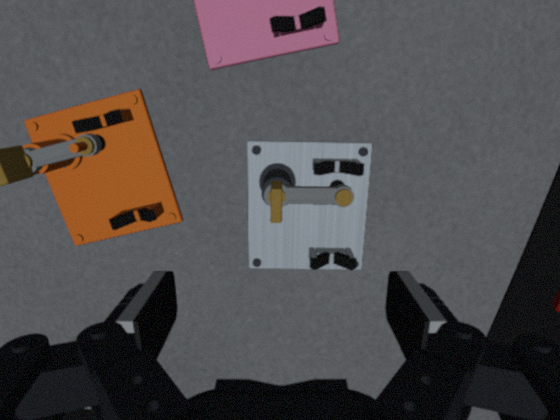

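Run:
```python
from h import *
im=cv2.imread("pics/w1.png")
c=im[130:280,235:385]; cv2.imwrite("pics/w1c.png",cv2.resize(c,None,fx=4,fy=4,interpolation=cv2.INTER_CUBIC))
```

```text
(no output)
```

View pics/w1c.png

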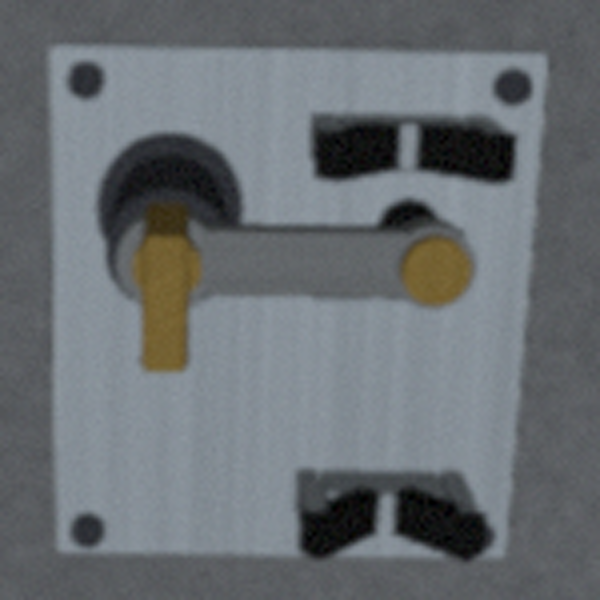

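```bash
cat >> h.py <<'E'
from scipy.optimize import least_squares
def fit(p,pts,px,x0=(0.588,-.22,.19)):
    pts=np.array(pts);px=np.array(px)
    def W(t):
        c,s=np.cos(t[2]),np.sin(t[2]); return np.c_[t[0]+c*pts[:,0]-s*pts[:,1],t[1]+s*pts[:,0]+c*pts[:,1],pts[:,2]]
    f=lambda t:(np.array([proj(p,X) for X in W(t)])-px).ravel()
    r=least_squares(f,x0,loss="soft_l1"); return r.x,r.fun.reshape(-1,2) if len(r.fun)==2*len(pts) else r.fun
E
python3 - <<'E'
from h import *
from station import cams,readout,nets
p=cams.camera("wrist")
mm=1e-3
L=[((-32-15,-62+5,110),(187,235)),((-47,-67,110),(145,235)),((-17,-57,110),(187,370)),((-17,-67,110),(143,370)),
((-52,-20,44),(314,148)),((-52,20,44),(514,155)),((52,-20,44),(303,535)),((52,20,44),(485,515))]
pts=[np.array(a)*mm for a,b in L]; px=[(235+b[0]/4,130+b[1]/4) for a,b in L]
t,r=fit(p,pts,px);print(t);print(np.round(r,2))
E1,E2=[at_z(p,235+a/4,130+b/4,.008) for a,b in [(50,45),(57,552)]];d=E2-E1;print("yaw plate L",np.arctan2(d[1],d[0]),np.linalg.norm(d))
E1,E2=[at_z(p,235+a/4,130+b/4,.008) for a,b in [(547,53),(505,555)]];d=E2-E1;print("yaw plate R",np.arctan2(d[1],d[0]),np.linalg.norm(d))
E1,E2=[at_z(p,235+a/4,130+b/4,.008) for a,b in [(50,45),(547,53)]];d=E2-E1;print("yaw plate T",np.arctan2(d[1],d[0])-np.pi/2,np.linalg.norm(d))
c,s=np.cos(t[2]),np.sin(t[2])
col=t[:2]+np.array([[c,-s],[s,c]])@[-.032,-.062];print("col",col)
x,Rm=pq(readout.get_obs());print("delta tool",Rm.T@(np.r_[col,0.1]-x), "yaw tool",np.arctan2(Rm[1,0],Rm[0,0]))
o,d=ray(p,235+437/4,130+270/4)
for z in (.08,.09,.1):print(z,at_z(p,235+437/4,130+270/4,z),"exp",t[:2]+np.array([[c,-s],[s,c]])@[-.032,0])
E
```

```text
[ 0.5843851  -0.19781866  0.20988579]
[[ 0.37 -0.64]
 [-1.34 -0.53]
 [ 0.67  0.31]
 [-0.19  0.41]
 [ 5.84  0.61]
 [-3.89 -1.43]
 [ 6.51 -0.16]
 [-1.83  4.49]]
yaw plate L 0.18796473569310743 0.14890239209937137
yaw plate R 0.1880996246213394 0.14794358256285536
yaw plate T 0.18610000696570927 0.13334474210757216
col [ 0.56600493 -0.2651252 ]
delta tool [-0.00306081  0.00927923  0.15513597] yaw tool 1.7721895754699377
0.08 [ 0.55446316 -0.2046254   0.08      ] exp [ 0.55308735 -0.20448581]
0.09 [ 0.55224595 -0.20691085  0.09      ] exp [ 0.55308735 -0.20448581]
0.1 [ 0.55002874 -0.20919629  0.1       ] exp [ 0.55308735 -0.20448581]
```

Run:
```python
from h import *
from station import cams,readout,nets
p=cams.camera("wrist")
mm=1e-3
L=[((-32-15,-62+5,110),(187,235)),((-47,-67,110),(145,235)),((-17,-57,110),(187,370)),((-17,-67,110),(143,370)),
((-52,-24.5,44),(314,148)),((-52,24.5,44),(514,155)),((52,-24.5,44),(303,535)),((52,24.5,44),(485,515))]
pts=[np.array(a)*mm for a,b in L]; px=[(235+b[0]/4,130+b[1]/4) for a,b in L]
t,r=fit(p,pts,px);print(t);print(np.round(r,2))
def fx(t2): 
    c,s=np.cos(.188),np.sin(.188); return np.concatenate([proj(p,[t2[0]+c*X[0]-s*X[1],t2[1]+s*X[0]+c*X[1],X[2]])-q for X,q in zip(pts,px)])
r=least_squares(fx,t[:2],loss="soft_l1");print(r.x,np.round(r.fun.reshape(-1,2),2))
q=r.x;c,s=np.cos(.188),np.sin(.188)
col=q+np.array([[c,-s],[s,c]])@[-.032,-.062];print("col",col)
for a in [(408,146),(387,515)]:
    for z in (.008,.024):
        w=at_z(p,235+a[0]/4,130+a[1]/4,z)[:2]-q; print(a,z,np.array([[c,s],[-s,c]])@w)
x,Rm=pq(readout.get_obs());print("delta tool",Rm.T@(np.r_[col,0.1]-x))
```

```text
[ 0.5853001  -0.19862708  0.19493328]
[[ 0.02 -0.79]
 [-1.69 -0.86]
 [-0.2   0.17]
 [-1.06  0.1 ]
 [ 1.08  1.  ]
 [ 0.35 -0.4 ]
 [ 0.7   0.18]
 [ 0.68  5.36]]
[ 0.58559423 -0.1986783 ] [[ 0.29 -0.93]
 [-1.42 -1.08]
 [-0.18  0.04]
 [-1.05 -0.11]
 [ 1.33  1.11]
 [ 0.58  0.05]
 [ 0.26  0.26]
 [ 0.21  5.73]]
col [ 0.56574553 -0.26556648]
(408, 146) 0.008 [-0.0477539   0.00307319]
(408, 146) 0.024 [-0.05049117  0.00055954]
(387, 515) 0.008 [0.06186274 0.00313866]
(387, 515) 0.024 [0.05462127 0.00062231]
delta tool [-0.0034456   0.00888346  0.15512138]
```

Emit:
jog_arm(
  series=[
    [[-0.14,0.36,0],0.14,0.55],
    [[0,0,0.8],0,0.55],
    [[0,0,0.9],0,0.55],
    [[0,0,0.9],0,0.55],
    [[0,0,0.8],0,0.55],
    [[0,0,0],0,0.55],
    [[0,0,0],0,0.55],
  ],
)

```text
time_s: 3.95
tool_pos: [0.5654, -0.2655, 0.1695]
tool_rot: [-0.001, 0.637, 0.771, -0.001]
wrist_force: [0.1, 0.2, 0.4]
width: 0.0384
```

Run:
```python
from h import *
from station import cams,readout,nets
p=cams.camera("wrist"); cv2.imwrite("pics/w2.png",p["img"][:,:,::-1])
o=readout.get_obs(); print(o["time_s"],pq(o),o["width"],o["wrist_force"])
x,Rm=pq(o)
print("TCP px",proj(p,x),"grasp", proj(p,x-.019*Rm[:,2]))
q=np.array([.5855,-.1985]);c,s=np.cos(.19),np.sin(.19)
for a in [(-47,-57),(-47,-67),(-17,-57),(-17,-67)]:
    w=q+np.array([[c,-s],[s,c]])@(np.array(a)/1000); print(a,proj(p,[*w,.11]))
```

```text
4.0 (array([ 0.56611732, -0.26584033,  0.17123877]), array([[-1.88612034e-01,  9.82051490e-01,  6.09833112e-04],
       [ 9.82051139e-01,  1.88612545e-01, -9.31753425e-04],
       [-1.03005201e-03,  4.23147394e-04, -9.99999380e-01]])) 0.038540896309607 [ 0.10766443 -0.31128961  1.86432443]
TCP px [277.18411966 280.28288057] grasp [276.65682487 303.62064411]
(-47, -57) [287.6629571  207.21066015]
(-47, -67) [270.53973422 207.2239978 ]
(-17, -57) [287.46078186 254.60147066]
(-17, -67) [271.01712081 254.60875959]
```

View pics/w2.png

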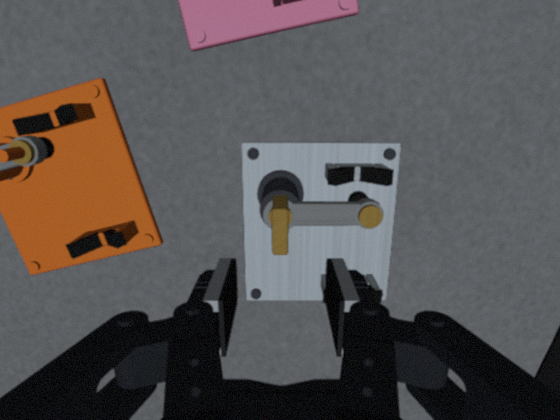

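Emit:
jog_arm(
  series=[
    [[0,0,0.86],0,0.55],
    [[0,0,0.86],0,0.55],
    [[0,0,0.86],0,0.55],
    [[0,0,0.86],0,0.55],
    [[0,0,0],0,0.55],
    [[0,0,0],0,0.7],
    [[0,0,0],0,0.8],
    [[0,0,0],0,0.8],
  ],
)

```text
time_s: 4.67
tool_pos: [0.5673, -0.2659, 0.087]
tool_rot: [0.002, 0.637, 0.771, 0.001]
wrist_force: [-0.1, -0.2, 0.5]
width: 0.0171
```

Run:
```python
from h import *
from station import cams,readout,nets
p=cams.camera("wrist"); cv2.imwrite("pics/w3.png",p["img"][:,:,::-1])
o=readout.get_obs(); print(o["time_s"],pq(o),o["width"],o["wrist_force"])
```

```text
4.7167 (array([ 0.56711597, -0.26576663,  0.08657705]), array([[-1.88580755e-01,  9.82051709e-01,  3.42642271e-03],
       [ 9.82056418e-01,  1.88584971e-01, -9.49265358e-04],
       [-1.57839949e-03,  3.18592724e-03, -9.99993679e-01]])) 0.016943154999571972 [-0.24588413 -0.03502151 -0.08692253]
```

View pics/w3.png

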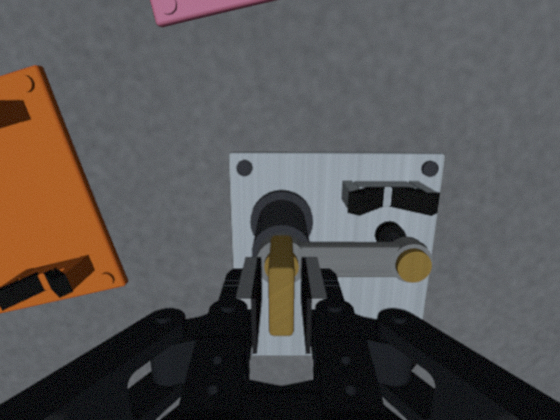

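Emit:
jog_arm(
  series=[
    [[0,0,0.12],0,0.8],
    [[0,0,0],0,0.8],
    [[0,0,0],0,1],
    [[0,0,0],0,1],
    [[0,0,0],0,1],
    [[0,0,0],0,1],
  ],
)

```text
time_s: 5.22
tool_pos: [0.5661, -0.266, 0.0813]
tool_rot: [0.0, 0.637, 0.771, -0.0]
wrist_force: [1.4, -4.1, 0.4]
width: 0.0089
```

Emit:
jog_arm(
  series=[
    [[0,0,-0.1],0,1],
    [[0,0,-0.1],0,1],
    [[0,0,0],0,1],
  ],
)

```text
time_s: 5.47
tool_pos: [0.5661, -0.2659, 0.0852]
tool_rot: [0.0, 0.637, 0.771, -0.0]
wrist_force: [4.1, -7.4, -5.9]
width: 0.009
```

Emit:
jog_arm(
  series=[
    [[-0.03,0.02,-0.2],0,1],
    [[0,0,-0.3],0,1],
    [[0,0,-0.4],0,1],
    [[0,0,-0.4],0,1],
    [[0,0,-0.2],0,1],
    [[0,0,0],0,1],
    [[0,0,0],0,1],
  ],
)

```text
time_s: 6.05
tool_pos: [0.5661, -0.2659, 0.1218]
tool_rot: [-0.001, 0.637, 0.771, -0.0]
wrist_force: [1.8, -5.2, -8.7]
width: 0.0089
```

Emit:
jog_arm(
  series=[
    [[-0.05,0.02,-0.1],0,1],
    [[0,0,-0.12],0,1],
    [[0,0,-0.12],0,1],
    [[0,0,0],0,1],
    [[0,0,0],0,1],
  ],
)

```text
time_s: 6.47
tool_pos: [0.5661, -0.2661, 0.131]
tool_rot: [-0.002, 0.637, 0.771, -0.0]
wrist_force: [-5.6, 3.0, -8.8]
width: 0.009
```

Run:
```python
from h import *
from station import cams,readout,nets
p=cams.camera("wrist"); cv2.imwrite("pics/w4.png",p["img"][:,:,::-1])
p=cams.camera("side"); crop(p,250,120,390,240,"pics/s4.png",5)
o=readout.get_obs(); print(o["time_s"],pq(o),o["width"],o["wrist_force"],o["wrist_torque"])
```

```text
6.5667 (array([ 0.56617645, -0.26609444,  0.13097445]), array([[-0.18880168,  0.98200907, -0.00348121],
       [ 0.98201115,  0.18880994,  0.00221621],
       [ 0.00283363, -0.00300016, -0.99999148]])) 0.008581383086007437 [-3.4767833   2.30783834 -9.67527085] [0.86120283 1.27168552 0.08289266]
```

View pics/w4.png

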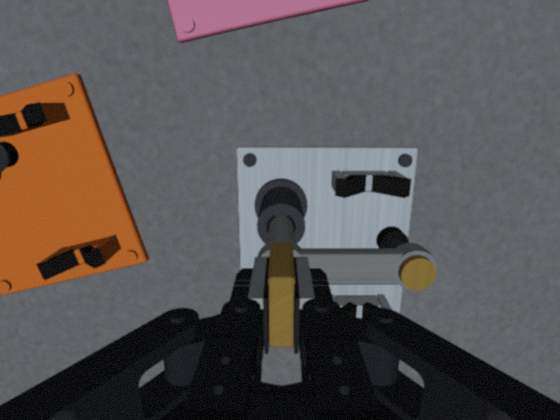

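View pics/s4.png

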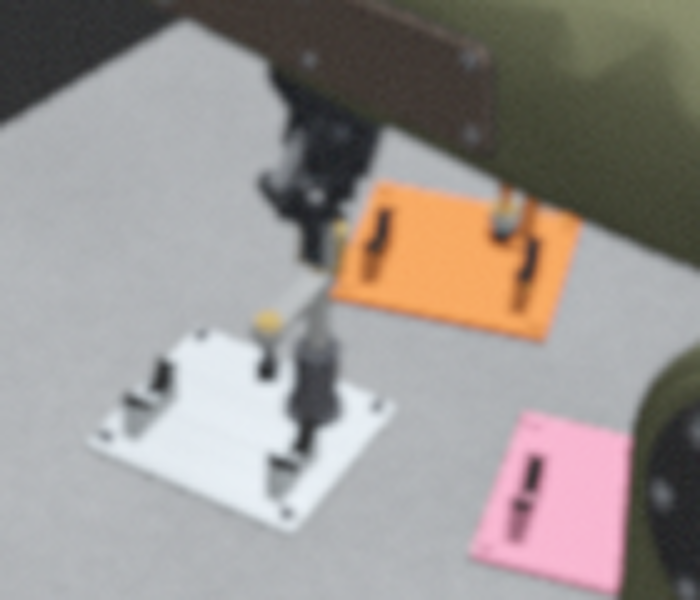

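Emit:
jog_arm(
  series=[
    [[0,0,0],-0.4,1],
    [[0,0,0],-0.8,1],
    [[0,0,0],-0.8,1],
    [[0,0,0],0,1],
  ],
)

```text
time_s: 6.9
tool_pos: [0.5662, -0.2663, 0.1309]
tool_rot: [-0.002, 0.572, 0.82, -0.0]
wrist_force: [-4.3, 2.8, -9.7]
width: 0.0091
```

Emit:
jog_arm(
  series=[
    [[0,0,0],-0.8,1],
    [[0,0,0],-0.9,1],
    [[0,0,0],-0.9,1],
    [[0,0,0],-0.9,1],
    [[0,0,0],-0.9,1],
    [[0,0,0],-0.9,1],
    [[0,0,0],0,1],
  ],
)

```text
time_s: 7.48
tool_pos: [0.5665, -0.2668, 0.1313]
tool_rot: [-0.001, 0.388, 0.922, 0.0]
wrist_force: [-4.5, 1.5, -9.0]
width: 0.009
```

Emit:
jog_arm(
  series=[
    [[0,0,0],-0.9,1],
    [[0,0,0],-0.9,1],
    [[0,0,0],-0.9,1],
    [[0,0,0],-0.9,1],
    [[0,0,0],-0.9,1],
    [[0,0,0],-0.9,1],
    [[0,0,0],-0.9,1],
    [[0,0,0],-0.9,1],
    [[0,0,0],-0.9,1],
    [[0,0,0],-0.9,1],
    [[0,0,0],-0.9,1],
    [[0,0,0],0,1],
  ],
)

```text
time_s: 8.48
tool_pos: [0.5674, -0.2672, 0.1319]
tool_rot: [-0.0, 0.003, 1.0, 0.0]
wrist_force: [-1.3, 0.1, -9.6]
width: 0.0092
```

Emit:
jog_arm(
  series=[
    [[0,0,0.06],0,1],
    [[0,0,0.06],0,1],
    [[0,0,0.04],0,1],
    [[0,0,0],0,1],
  ],
)

```text
time_s: 8.82
tool_pos: [0.5674, -0.2672, 0.1277]
tool_rot: [-0.0, 0.003, 1.0, 0.0]
wrist_force: [-2.0, -0.3, -9.6]
width: 0.0094
```

Emit:
jog_arm(
  series=[
    [[0,0,0.02],0,1],
    [[0,0,0.02],0,1],
    [[0,0,0],0,1],
  ],
)

```text
time_s: 9.07
tool_pos: [0.5673, -0.2672, 0.1273]
tool_rot: [0.0, 0.003, 1.0, -0.0]
wrist_force: [-2.1, 0.0, -7.3]
width: 0.0089
```

Emit:
jog_arm(
  series=[
    [[0,0,0.02],0,1],
    [[0,0,0.01],0,1],
    [[0,0,0],0,0.8],
    [[0,0,0],0,0.55],
    [[0,0,0],0,0.55],
    [[0,0,-0.3],0,0.55],
    [[0,0,-0.9],0,0.55],
    [[0,0,-0.9],0,0.55],
    [[0,0,-0.9],0,0.55],
    [[0,0,0],0,0.3],
  ],
)

```text
time_s: 9.9
tool_pos: [0.5692, -0.2685, 0.2089]
tool_rot: [0.005, 0.003, 1.0, -0.002]
wrist_force: [-0.3, -0.2, 0.3]
width: 0.0491
```

Run:
```python
from h import *
from station import cams,readout,nets
p=cams.camera("wrist"); cv2.imwrite("pics/w5.png",p["img"][:,:,::-1])
p=cams.camera("side"); crop(p,250,120,390,240,"pics/s5.png",5)
o=readout.get_obs(); print(o["time_s"],pq(o),o["width"],o["wrist_force"],o["joint_pos"])
p=cams.camera("top"); crop(p,200,160,260,250,"pics/t5.png",6)
print([(d["conf"],d["box"]) for d in nets.boxes_of(p,"torch")])
```

```text
10.0 (array([ 0.5681724 , -0.26747351,  0.20376665]), array([[-9.99977738e-01,  5.23707830e-03,  4.13484660e-03],
       [ 5.23331306e-03,  9.99985882e-01, -9.20907256e-04],
       [-4.13961108e-03, -8.99247808e-04, -9.99991027e-01]])) 0.05971108255891576 [ 0.08170271 -0.6886137  -0.413943  ] [-1.21492027e-01  1.09090809e-01  1.07385313e-01  4.13010427e-04
 -1.56487484e+00  1.16255209e-01]
[(0.71, [303.6, 180.6, 325.8, 215.8]), (0.64, [332.0, 195.2, 337.6, 220.6])]
```

View pics/w5.png

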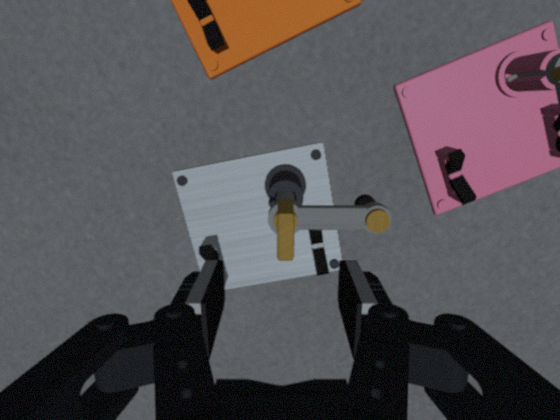

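View pics/t5.png

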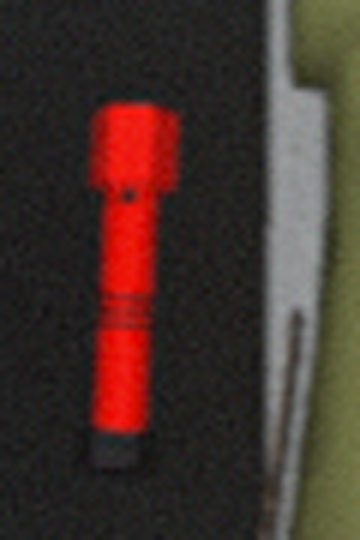

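Emit:
jog_arm(
  series=[
    [[0,0.3,-0.9],0,0],
    [[0,0.97,-0.9],0,0],
    [[0,0.97,0],0,0],
    [[0,0.97,0],0,0],
    [[0,0.97,0],0,0],
    [[0,0.97,0],0,0],
    [[0,0.97,0],0,0],
    [[0,0.97,0],0,0],
    [[0,0.97,0],0,0],
    [[0,0.97,0],0,0],
    [[0,0.97,0],0,0],
    [[0,0.97,0],0,0],
  ],
)

```text
time_s: 11.1
tool_pos: [0.5684, 0.0082, 0.2453]
tool_rot: [-0.001, 0.003, 1.0, -0.0]
wrist_force: [0.9, 0.2, 0.2]
width: 0.0853
```

Emit:
jog_arm(
  series=[
    [[0.2,0.97,0],0,0],
    [[0.2,0.97,0],0,0],
    [[0.2,0.97,0],0,0],
    [[0.2,0.97,0],0,0],
    [[0,0.6,0],0,0],
    [[0,0,0],1,0],
    [[0,0,0],1,0],
    [[0,0,0],1,0],
    [[0,0,0],1,0],
    [[0,0,0],1,0],
    [[0,0,0],1,0],
    [[0,0,0],1,0],
  ],
)

```text
time_s: 12.1
tool_pos: [0.5494, 0.1189, 0.2455]
tool_rot: [-0.0, 0.281, 0.96, -0.0]
wrist_force: [-0.3, -0.9, -0.3]
width: 0.0854
```

Emit:
jog_arm(
  series=[
    [[0,0,0],1,0],
    [[0,0,0],1,0],
    [[0,0,0],1,0],
    [[0,0,0],1,0],
    [[0,0,0],1,0],
    [[0,0,0],1,0],
    [[0,0,0],1,0],
    [[0,0,0],1,0],
    [[0,0,0],1,0],
    [[0,0,0],1,0],
    [[0,0,0],1,0],
    [[0,0,0],1,0],
  ],
)

```text
time_s: 13.1
tool_pos: [0.5494, 0.1189, 0.2455]
tool_rot: [-0.0, 0.692, 0.722, -0.001]
wrist_force: [-1.1, -0.6, -0.5]
width: 0.0853
```

Emit:
jog_arm(
  series=[
    [[0,0,0],1,0],
    [[0,0,0],0,0],
  ],
)

```text
time_s: 13.27
tool_pos: [0.5494, 0.1189, 0.2456]
tool_rot: [-0.0, 0.72, 0.694, -0.001]
wrist_force: [-0.4, -0.0, 0.1]
width: 0.0855
```

Run:
```python
from h import *
from station import cams,readout,nets
p=cams.camera("wrist"); cv2.imwrite("pics/w6.png",p["img"][:,:,::-1])
o=readout.get_obs(); print(o["time_s"],pq(o),o["width"],o["wrist_force"],o["joint_pos"])
print([(d["conf"],d["box"]) for d in nets.boxes_of(p,"torch")])
```

```text
13.3167 (array([0.54936338, 0.11899367, 0.24561537]), array([[ 3.30861770e-02,  9.99451995e-01, -1.00771035e-03],
       [ 9.99452350e-01, -3.30867113e-02, -5.18288171e-04],
       [-5.51345967e-04, -9.90010301e-04, -9.99999358e-01]])) 0.08565108617589393 [-0.76618016  0.29065903  0.0395779 ] [ 5.70359599e-01 -5.74373379e-02  1.38886381e-02 -1.08134839e-04
 -1.64325034e+00 -2.17425619e+00]
[(0.61, [263.3, 59.1, 314.3, 273.1])]
```

View pics/w6.png

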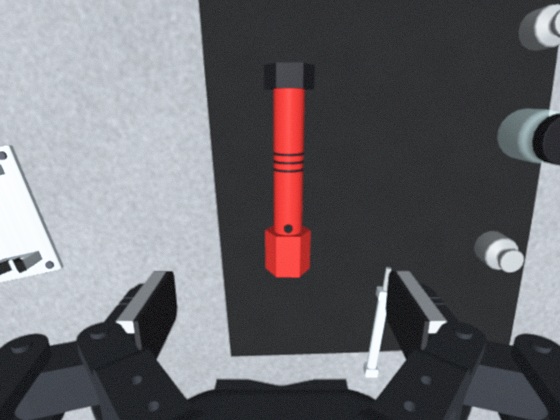

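Run:
```python
from h import *
from station import cams,readout,nets
p=cams.camera("wrist"); crop(p,230,50,350,290,"pics/w6c.png",2.5)
o=readout.get_obs();x,Rm=pq(o)
A=[(289,63,.045,-94),(289,88,.039,-72),(288,230,.045,72),(288,276,.045,117)]
W=[at_z(p,a,b,z) for a,b,z,_ in A]
for w,a in zip(W,A):print(w,a[3],np.round(Rm.T@(w-x),4))
d=W[3]-W[0];print(np.linalg.norm(d),np.arctan2(d[1],d[0]))
# band midline
```

```text
[0.44203242 0.1303038  0.045     ] -94 [ 0.0079 -0.1075  0.2009]
[0.46317371 0.12983631 0.039     ] -72 [ 0.0081 -0.0864  0.2069]
[0.60004344 0.12501482 0.045     ] 72 [0.0077 0.0506 0.2008]
[0.65155839 0.12360538 0.045     ] 117 [0.0079 0.1021 0.2008]
0.20963301126765335 -0.03195855286255066
```

View pics/w6c.png

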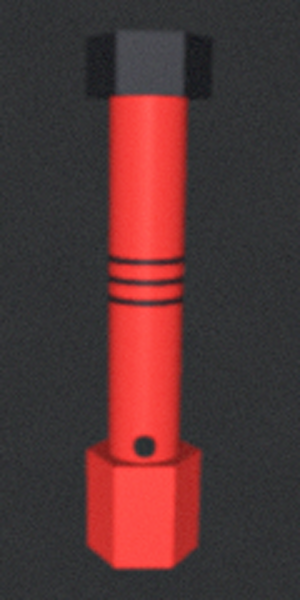

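Emit:
jog_arm(
  series=[
    [[0.3,0.38,0],0,0.3],
    [[0,0,0.9],0,0.3],
    [[0,0,0.95],0,0.3],
    [[0,0,0.95],0,0.3],
    [[0,0,0.95],0,0.3],
    [[0,0,0.95],0,0.3],
    [[0,0,0.9],0,0.3],
    [[0,0,0.8],0,0.3],
    [[0,0,0],0,0.3],
    [[0,0,0],0,0.3],
  ],
)

```text
time_s: 14.25
tool_pos: [0.5586, 0.1259, 0.0856]
tool_rot: [-0.0, 0.719, 0.695, -0.001]
wrist_force: [0.1, 0.7, 0.9]
width: 0.06
```

Run:
```python
from h import *
from station import cams,readout,nets
p=cams.camera("wrist"); cv2.imwrite("pics/w7.png",p["img"][:,:,::-1])
o=readout.get_obs(); print(o["time_s"],pq(o),o["width"],o["wrist_force"],o["joint_pos"])
```

```text
14.3 (array([0.55955485, 0.12624386, 0.08733924]), array([[ 3.33374297e-02,  9.99443808e-01,  8.30521803e-04],
       [ 9.99444082e-01, -3.33371018e-02, -4.05524739e-04],
       [-3.77611999e-04,  8.43579253e-04, -9.99999573e-01]])) 0.05982075338715079 [0.82925133 0.3722899  0.38754722] [ 5.72050415e-01  9.68067715e-04 -2.18073627e-01  8.10009880e-04
 -1.35127594e+00 -2.17636639e+00]
```

View pics/w7.png

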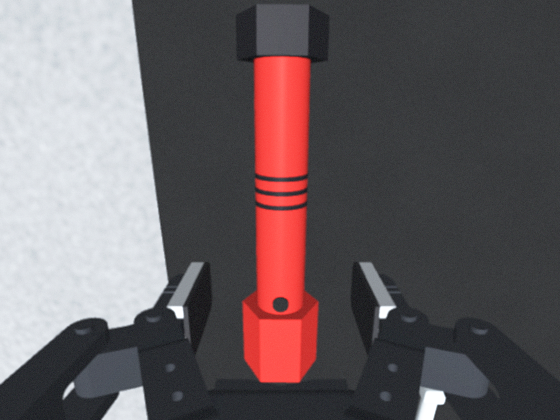

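Run:
```python
from h import *
from station import cams,readout
p=cams.camera("wrist");x,Rm=pq(readout.get_obs())
for a,b,z,t in [(281,5,.045,-94),(281,58,.039,-72),(281,58,.045,-72),(281,310,.045,72),(281,381,.045,117)]:
    w=Rm.T@(at_z(p,a,b,z)-x); print(t,np.round(w*1000,1), "origin", w[1]*1000-t)
```

```text
-94 [   0.8 -117.7   42.9] origin -23.741011137623317
-72 [  0.8 -95.3  49. ] origin -23.291122496615785
-72 [  0.8 -94.6  43. ] origin -22.618684020509846
72 [ 0.7 42.6 43.3] origin -29.380385391397795
117 [ 0.6 94.3 43.4] origin -22.741179832431527
```

Emit:
jog_arm(
  series=[
    [[0,0,0.9],0,0.3],
    [[0,0,0.9],0,0.3],
    [[0,0,0.8],0,0.3],
    [[0,0,0.4],0,0.3],
    [[0,0,0.18],0,0.4],
    [[0,0,0],0,0.5],
    [[0,0,0],0,0.55],
  ],
)

```text
time_s: 14.93
tool_pos: [0.56, 0.1267, 0.0085]
tool_rot: [0.0, 0.719, 0.695, 0.001]
wrist_force: [0.1, -0.3, 0.4]
width: 0.0387
```

Emit:
jog_arm(
  series=[
    [[0,0,0],0,0.62],
    [[0,0,0],0,0.7],
    [[0,0,0],0,1],
    [[0,0,0],0,1],
    [[0,0,0],0,1],
  ],
)

```text
time_s: 15.35
tool_pos: [0.5602, 0.1266, 0.0089]
tool_rot: [0.001, 0.719, 0.695, 0.001]
wrist_force: [-1.1, -1.1, 5.2]
width: 0.0284
```

Run:
```python
from h import *
from station import cams,readout,nets
o=readout.get_obs(); print(o["time_s"],pq(o),o["width"],o["wrist_force"],o["joint_pos"])
p=cams.camera("side"); crop(p,150,200,300,320,"pics/s8.png",5)
```

```text
15.35 (array([0.5602389 , 0.12664357, 0.00892344]), array([[ 3.40890339e-02,  9.99414557e-01,  2.91215393e-03],
       [ 9.99418406e-01, -3.40914615e-02,  7.88088107e-04],
       [ 8.86906310e-04,  2.88359508e-03, -9.99995449e-01]])) 0.028437154286605523 [-1.08896429 -1.09637566  5.23519684] [ 5.72066193e-01  5.93973370e-02 -3.07021980e-01  9.80012304e-04
 -1.20150203e+00 -2.17731188e+00]
```

View pics/s8.png

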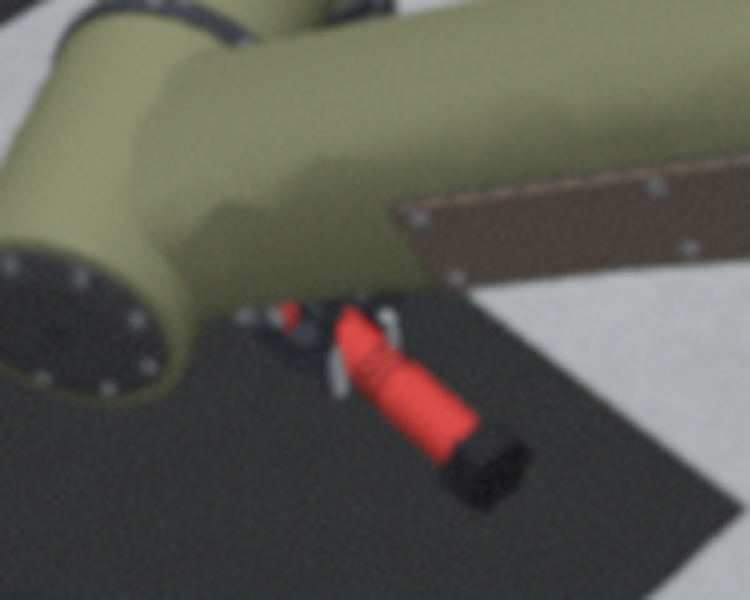

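Emit:
jog_arm(
  series=[
    [[0,0,-0.2],0,1],
    [[0,0,-0.5],0,1],
    [[0,0,-0.8],0,1],
    [[0,0,-0.8],0,1],
    [[0,0,-0.8],0,1],
    [[0,0,-0.5],0,1],
    [[0,0,-0.2],0,1],
    [[0,0,0],0,1],
  ],
)

```text
time_s: 16.07
tool_pos: [0.5595, 0.1267, 0.1032]
tool_rot: [0.0, 0.719, 0.695, 0.001]
wrist_force: [1.1, -0.2, -2.4]
width: 0.0278
```

Run:
```python
from h import *
from station import cams,readout,nets
o=readout.get_obs(); print(o["time_s"],pq(o),o["width"],o["wrist_force"],o["wrist_torque"])
p=cams.camera("side"); crop(p,150,200,300,320,"pics/s9.png",5)
p=cams.camera("wrist"); cv2.imwrite("pics/w9.png",p["img"][:,:,::-1])
```

```text
16.0667 (array([0.55954522, 0.12670509, 0.1031811 ]), array([[ 0.03441304,  0.99940618,  0.00174291],
       [ 0.99940664, -0.03441549,  0.00139467],
       [ 0.00145382,  0.00169388, -0.99999751]])) 0.027789576186671102 [ 1.05546417 -0.20868686 -2.40738915] [ 0.03032371 -0.07412429 -0.02752125]
```

View pics/s9.png

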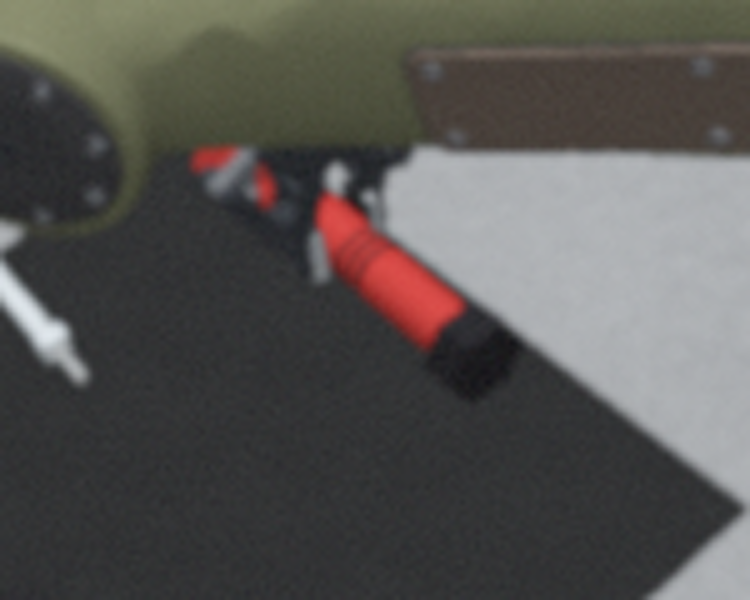

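View pics/w9.png

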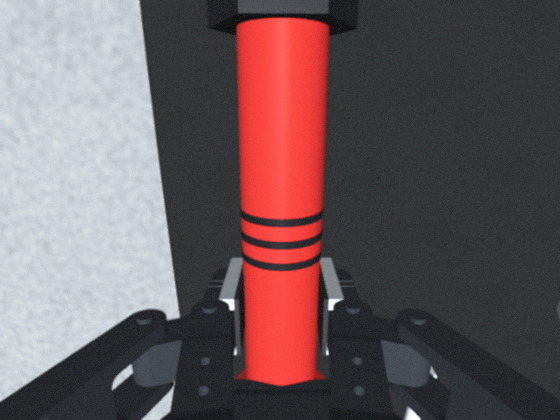

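Run:
```python
from h import *
from station import cams,readout,nets
p=cams.camera("wrist")
img=p["img"].astype(int); m=(img[:,:,0]>120)&(img[:,:,1]<90)
rows=[]
for y in range(30,250,20):
    c=np.where(m[y,150:400])[0]+150; rows.append((y,c.min()-.5,c.max()+.5))
x,Rm=pq(readout.get_obs())
def res(t):
    # axis: point at tool (x0,0,z0), dir (a,1,b)
    x0,z0,a,b=t; r=[]
    for y,l,rr in rows:
        for u,sg in((l,-1),(rr,1)):
            o,d=ray(p,u,y); o=Rm.T@(o-x); d=Rm.T@d; d/=np.linalg.norm(d)
            ax=np.array([a,1,b]);ax/=np.linalg.norm(ax)
            n=np.cross(d,ax);n/=np.linalg.norm(n); dist=(np.array([x0,0,z0])-o)@n
            r.append((abs(dist)-.015)*1000)
    return r
s=least_squares(res,[0,-.019,0,0]);print(s.x*1000,np.degrees(s.x[3]),np.round(s.fun,2))
```

```text
[  1.1325733  -12.6719537   -6.38551681  21.40313699] 1.2263094178445448 [-0.22  0.   -0.05 -0.08  0.12 -0.16 -0.03  0.09  0.16  0.02  0.01 -0.05
  0.21  0.23  0.07  0.17 -0.07  0.1  -0.22 -0.32  0.01 -0.01]
```

Run:
```python
from h import *
from station import cams,readout,nets
p=cams.camera("wrist")
x,Rm=pq(readout.get_obs())
img=cv2.imread("pics/w7.png")[:,:,::-1].astype(int); m=(img[:,:,0]>120)&(img[:,:,1]<90)
rows=[]
for y in range(66,295,18):
    c=np.where(m[y,150:400])[0]+150; rows.append((y,c.min()-.5,c.max()+.5))
def res(t):
    x0,z0,a,b=t; r=[]
    for y,l,rr in rows:
        for u,sg in((l,-1),(rr,1)):
            o,d=ray(p,u,y); o=Rm.T@(o-x); d=Rm.T@d; d/=np.linalg.norm(d)
            ax=np.array([a,1,b]);ax/=np.linalg.norm(ax)
            n=np.cross(d,ax);n/=np.linalg.norm(n); dist=(np.array([x0,0,z0])-o)@n
            r.append((abs(dist)-.015)*1000)
    return r
s=least_squares(res,[0,.05,0,0]);print(s.x*1000,np.degrees(s.x[3]),np.round(s.fun,2))
```

```text
[ 0.69779417 65.07386982 -8.688393   10.96619198] 0.6283165177156896 [ 7.000e-02 -2.000e-02  1.900e-01  2.400e-01  3.100e-01 -3.000e-02
  4.400e-01  2.400e-01  1.000e-02  5.300e-01  1.500e-01  2.600e-01
 -1.450e+00 -6.000e-01 -1.255e+01 -1.389e+01 -0.000e+00  6.000e-01
  1.500e-01  3.200e-01  3.200e-01  4.000e-02  4.900e-01  3.800e-01
  4.000e-02  1.000e-01]
```

Emit:
jog_arm(
  series=[
    [[-0.4,0.08,0],0,1],
    [[-0.8,0.15,0],0,1],
    [[-0.93,0.18,0],0,1],
    [[-0.93,0.18,0],0,1],
    [[-0.93,0.18,0],0,1],
    [[-0.93,0.18,0],0,1],
    [[-0.93,0.18,0],0,1],
    [[-0.93,0.18,0],0,1],
    [[-0.93,0.18,0],0,1],
    [[-0.93,0.18,0],0,1],
    [[-0.93,0.18,0],0,1],
    [[-0.7,0.14,0],0,1],
  ],
)

```text
time_s: 17.27
tool_pos: [0.5994, -0.1342, 0.1007]
tool_rot: [-0.001, 0.72, 0.694, -0.001]
wrist_force: [-0.6, 1.0, -2.8]
width: 0.0284
```

Emit:
jog_arm(
  series=[
    [[-0.7,0.14,0],0,1],
    [[-0.5,0.11,0],0,1],
    [[-0.3,0.06,0],0,1],
    [[0,0,0],-0.6,1],
    [[0,0,0],-0.8,1],
    [[0,0,0],-0.8,1],
    [[0,0,0],-0.6,1],
    [[0,0,0],0,1],
    [[0,0,0],0,1],
  ],
)

```text
time_s: 18.02
tool_pos: [0.6063, -0.1694, 0.1015]
tool_rot: [-0.0, 0.637, 0.77, -0.0]
wrist_force: [0.2, -0.2, -2.5]
width: 0.0282
```

Run:
```python
from h import *
from station import cams,readout,nets
p=cams.camera("wrist"); cv2.imwrite("pics/w10.png",p["img"][:,:,::-1])
p=cams.camera("side"); crop(p,230,110,390,230,"pics/s10.png",5)
p=cams.camera("top"); crop(p,270,140,380,240,"pics/t10.png",5)
o=readout.get_obs();x,Rm=pq(o); print(o["time_s"],x,Rm,o["width"],o["wrist_force"])
print("yaw",np.arctan2(Rm[1,0],Rm[0,0])-np.pi/2)
print(Rm.T@(np.r_[.609,-.194,.1]-x))
```

```text
18.1667 [ 0.60643362 -0.16954885  0.10168849] [[-1.87659989e-01  9.82234040e-01 -1.36340802e-04]
 [ 9.82234040e-01  1.87660006e-01  1.16789320e-04]
 [ 1.40300161e-04 -1.12001894e-04 -9.99999984e-01]] 0.028002912850608935 [ 0.23956097 -0.06668516 -2.36897074]
yaw 0.18877926873115158
[-0.02449859 -0.00206752  0.00168528]
```

View pics/w10.png

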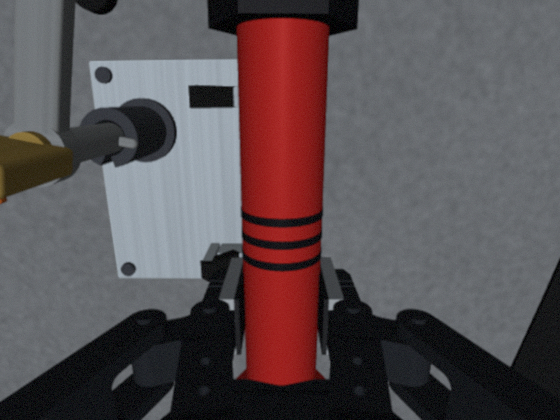

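View pics/s10.png

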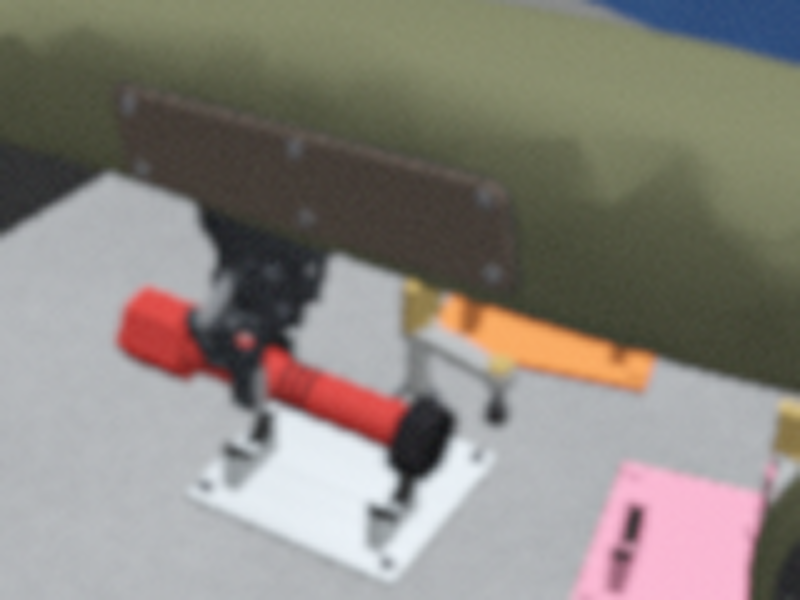

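View pics/t10.png

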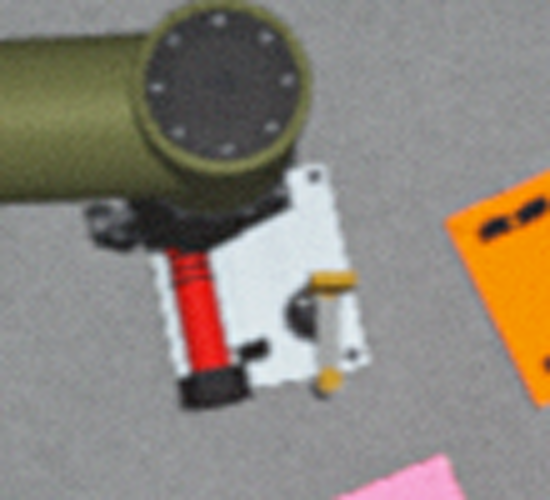

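Emit:
jog_arm(
  series=[
    [[-0.49,-0.04,0],0,1],
    [[-0.49,-0.04,0],0,1],
    [[0,0,0],0,1],
    [[0,0,0.4],0,1],
    [[0,0,0.6],0,1],
    [[0,0,0.6],0,1],
    [[0,0,0.4],0,1],
    [[0,0,0.2],0,1],
    [[0,0,0],0,1],
    [[0,0,0],0,1],
  ],
)

```text
time_s: 19.0
tool_pos: [0.6092, -0.1943, 0.047]
tool_rot: [0.0, 0.637, 0.771, -0.0]
wrist_force: [0.1, 0.3, -2.3]
width: 0.0281
```

Run:
```python
from h import *
from station import cams,readout,nets
p=cams.camera("wrist"); cv2.imwrite("pics/w11.png",p["img"][:,:,::-1])
p=cams.camera("side"); crop(p,230,110,390,230,"pics/s11.png",5)
o=readout.get_obs();x,Rm=pq(o); print(o["time_s"],x,Rm,o["width"],o["wrist_force"])
print(Rm.T@(np.r_[.609,-.194,.1]-x))
```

```text
19.1 [ 0.60975375 -0.19426423  0.04796202] [[-1.88668031e-01  9.82039498e-01  1.67294159e-03]
 [ 9.82040660e-01  1.88668953e-01 -4.10219423e-04]
 [-7.18483813e-04  1.56550137e-03 -9.99998516e-01]] 0.02783114305342032 [-0.91540748  0.36138518 -1.50628441]
[ 0.00036431 -0.0006089  -0.05203927]
```

View pics/w11.png

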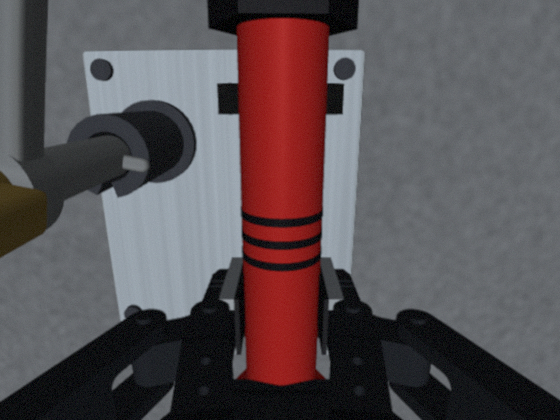

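View pics/s11.png

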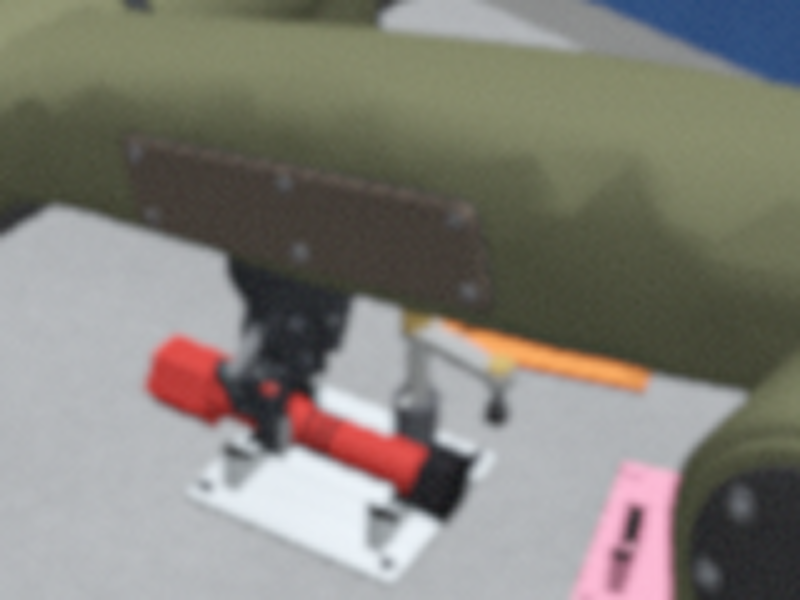

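Emit:
jog_arm(
  series=[
    [[0,0,0.16],0,1],
    [[0,0,0.16],0,1],
    [[0,0,0.1],0,1],
    [[0,0,0.06],0,1],
    [[0,0,0],0,1],
    [[0,0,0],0,1],
  ],
)

```text
time_s: 19.6
tool_pos: [0.609, -0.1942, 0.0346]
tool_rot: [-0.0, 0.637, 0.771, -0.0]
wrist_force: [0.1, -0.4, -2.0]
width: 0.0283
```

Emit:
jog_arm(
  series=[
    [[0,0,0.04],0,1],
    [[0,0,0.04],0,1],
    [[0,0,0],0,1],
  ],
)

```text
time_s: 19.85
tool_pos: [0.609, -0.1941, 0.0326]
tool_rot: [-0.0, 0.637, 0.771, -0.0]
wrist_force: [0.1, -0.7, -1.9]
width: 0.0282
```

Emit:
jog_arm(
  series=[
    [[0,0,0.04],0,1],
    [[0,0,0],0,1],
  ],
)

```text
time_s: 20.02
tool_pos: [0.609, -0.1941, 0.0316]
tool_rot: [-0.0, 0.637, 0.771, -0.0]
wrist_force: [-0.1, -1.0, -3.9]
width: 0.0281
```

Emit:
jog_arm(
  series=[
    [[0,0,0.03],0,1],
    [[0,0,0],0,1],
  ],
)

```text
time_s: 20.18
tool_pos: [0.609, -0.1941, 0.0309]
tool_rot: [-0.0, 0.637, 0.771, -0.0]
wrist_force: [-0.0, 0.5, -2.5]
width: 0.0284
```

Emit:
jog_arm(
  series=[
    [[0,0,0.03],0,1],
    [[0,0,0],0,1],
  ],
)

```text
time_s: 20.35
tool_pos: [0.6092, -0.1943, 0.0305]
tool_rot: [0.0, 0.637, 0.771, -0.0]
wrist_force: [0.5, -1.6, -1.1]
width: 0.0282
```

Emit:
jog_arm(
  series=[
    [[0,0,0.02],0,1],
    [[0,0,0],0,1],
    [[0,0,0],0,1],
  ],
)

```text
time_s: 20.6
tool_pos: [0.6093, -0.1944, 0.0302]
tool_rot: [0.0, 0.637, 0.771, 0.0]
wrist_force: [0.1, -1.6, 0.6]
width: 0.0283
```

Emit:
jog_arm(
  series=[
    [[0,0,0.02],0,1],
    [[0,0,0],0,1],
    [[0,0,0],0,1],
  ],
)

```text
time_s: 20.85
tool_pos: [0.6094, -0.1946, 0.0301]
tool_rot: [0.001, 0.637, 0.771, 0.0]
wrist_force: [-1.5, -1.6, 2.6]
width: 0.028
```

Emit:
jog_arm(
  series=[
    [[0,0,-0.01],0,0.75],
    [[0,0,0],0,0.6],
    [[0,0,0],0,0.5],
    [[0,0,0],0,0.4],
    [[0,0,0],0,0.4],
  ],
)

```text
time_s: 21.27
tool_pos: [0.609, -0.1938, 0.0291]
tool_rot: [-0.0, 0.637, 0.771, 0.0]
wrist_force: [-0.2, 0.7, -0.0]
width: 0.0514
```

Run:
```python
from h import *
from station import cams,readout,nets
p=cams.camera("wrist"); cv2.imwrite("pics/w12.png",p["img"][:,:,::-1])
p=cams.camera("side"); crop(p,230,110,390,230,"pics/s12.png",5)
o=readout.get_obs();x,Rm=pq(o); print(o["time_s"],x,o["width"],o["wrist_force"])
```

```text
21.3667 [ 0.60899261 -0.19392184  0.02922999] 0.05144781529942584 [-0.01701255  0.71187763  0.56742926]
```

View pics/w12.png

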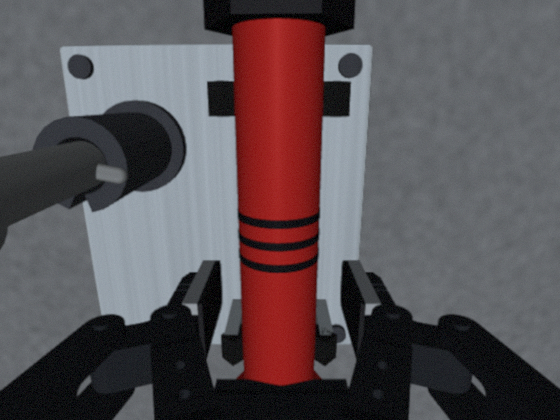

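View pics/s12.png

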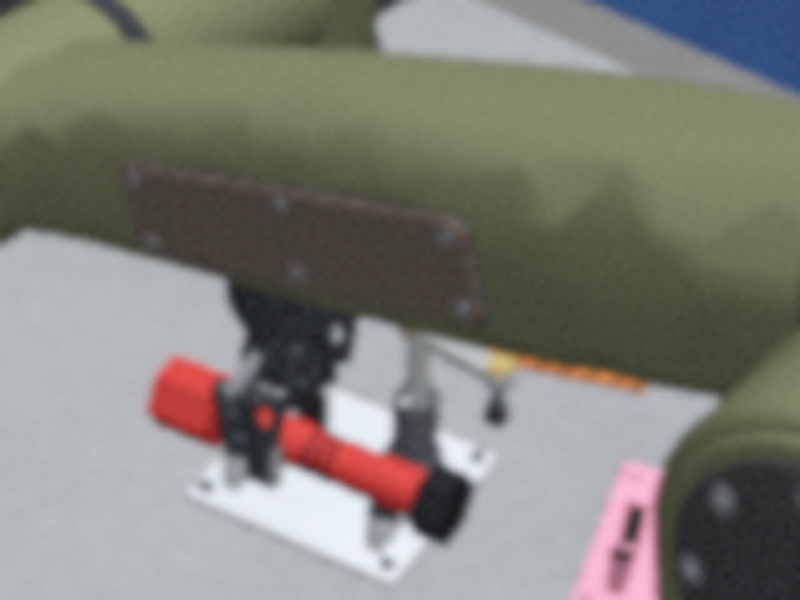

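Emit:
jog_arm(
  series=[
    [[0,0,-0.4],0,0.4],
    [[0,0,-0.9],0,0.4],
    [[0,0,-1],0,0.4],
    [[0,0,-1],0,0.4],
    [[0,0,-1],0,0.4],
    [[0,0,-1],0,0.4],
    [[0,0,-1],0,0.4],
    [[0,0,-1],0,0.5],
    [[-0.85,-0.73,0],-0.0,0.55],
    [[-0.85,-0.73,0],0,0.55],
    [[-0.85,-0.73,0],0,0.55],
    [[0,0,0],-0.6,0.55],
  ],
)

```text
time_s: 22.37
tool_pos: [0.5654, -0.2704, 0.2136]
tool_rot: [0.001, 0.62, 0.785, -0.0]
wrist_force: [-0.5, 0.6, 0.0]
width: 0.0382
```

Emit:
jog_arm(
  series=[
    [[0,0,0],-1,0.55],
    [[0,0,0],-1,0.55],
    [[0,0,0],-1,0.55],
    [[0,0,0],-1,0.55],
    [[0,0,0],-1,0.55],
    [[0,0,0],-1,0.55],
    [[0,0,0],-1,0.55],
    [[0,0,0],-1,0.55],
    [[0,0,0],-1,0.55],
    [[0,0,0],-1,0.55],
    [[0,0,0],-1,0.55],
    [[0,0,0],-1,0.55],
  ],
)

```text
time_s: 23.37
tool_pos: [0.5673, -0.2671, 0.213]
tool_rot: [0.0, 0.184, 0.983, -0.0]
wrist_force: [0.1, 0.0, -0.7]
width: 0.0383
```

Emit:
jog_arm(
  series=[
    [[0,0,0],-1,0.55],
    [[0,0,0],-1,0.55],
    [[0,0,0],-1,0.55],
    [[0,0,0],-1,0.55],
    [[0,0,0],-0.6,0.55],
    [[0,0,0],0,0.55],
    [[0,0,0],0,0.55],
  ],
)

```text
time_s: 23.95
tool_pos: [0.5674, -0.2671, 0.2127]
tool_rot: [0.0, 0.003, 1.0, -0.0]
wrist_force: [-0.4, -0.0, 1.0]
width: 0.0384
```

Run:
```python
from h import *
from station import cams,readout,nets
p=cams.camera("wrist"); cv2.imwrite("pics/w13.png",p["img"][:,:,::-1])
p=cams.camera("side"); crop(p,230,110,390,230,"pics/s13.png",5)
o=readout.get_obs();x,Rm=pq(o); print(o["time_s"],x,o["tool_rot"],o["width"],o["wrist_force"])
print(Rm.T@(np.r_[.5673,-.2672,.1273]-x), np.arctan2(Rm[1,0],Rm[0,0]))
```

```text
24.05 [ 0.5673611  -0.26705603  0.2124221 ] [1.78627627e-04 3.29565351e-03 9.99994553e-01 5.04627189e-06] 0.03834126484654863 [ 0.00194847 -0.24550945 -1.78699698]
[ 9.05537852e-05 -1.45329059e-04  8.51220752e-02] 3.1350013325236596
```

View pics/w13.png

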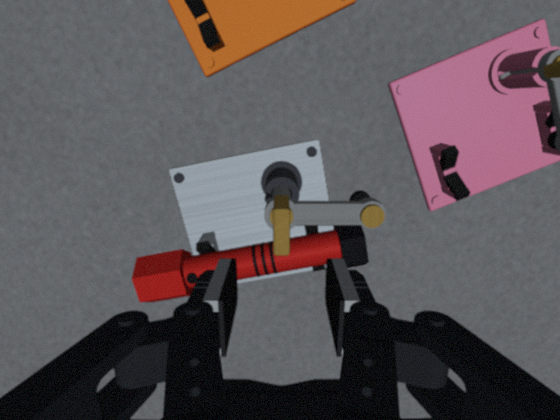

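View pics/s13.png

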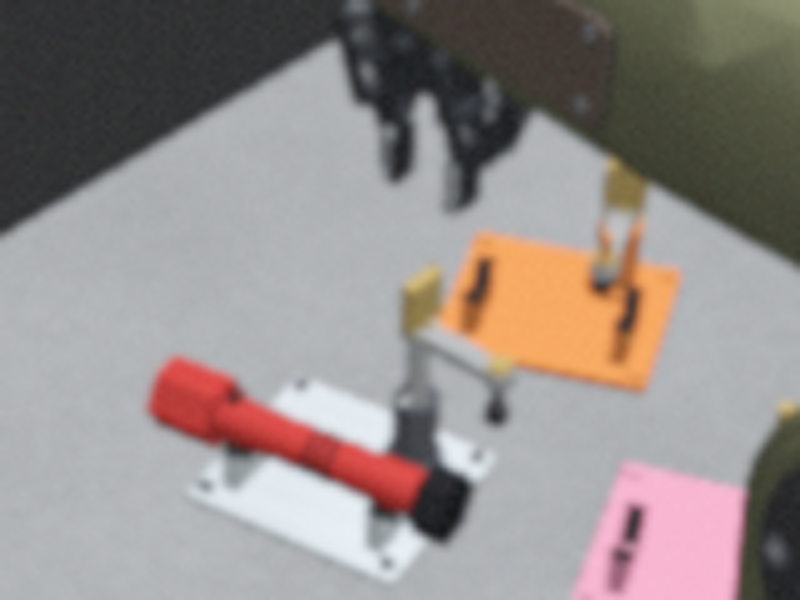

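Emit:
jog_arm(
  series=[
    [[0,0,0.8],0,0.55],
    [[0,0,0.9],0,0.55],
    [[0,0,0.9],0,0.55],
    [[0,0,0.6],0,0.55],
    [[0,0,0.18],0,0.6],
    [[0,0,0],0,0.8],
    [[0,0,0],0,0.8],
    [[0,0,0],0,1],
    [[0,0,0],0,1],
    [[0,0,0],0,1],
    [[0,0,0],0,1],
  ],
)

```text
time_s: 24.97
tool_pos: [0.5675, -0.2674, 0.1293]
tool_rot: [0.001, 0.003, 1.0, -0.0]
wrist_force: [-4.3, 0.7, 6.0]
width: 0.0088
```

Emit:
jog_arm(
  series=[
    [[0,0,-0.08],0,1],
    [[0,0,-0.08],0,1],
    [[0,0,0],0,1],
    [[0,0,0],0,1],
  ],
)

```text
time_s: 25.3
tool_pos: [0.5674, -0.2673, 0.1298]
tool_rot: [-0.0, 0.003, 1.0, 0.0]
wrist_force: [1.8, -4.6, -8.0]
width: 0.0086
```

Emit:
jog_arm(
  series=[
    [[0,0,-0.08],0,1],
    [[0,0,0],0,1],
    [[0,0,0],0,1],
  ],
)

```text
time_s: 25.55
tool_pos: [0.5674, -0.2673, 0.1316]
tool_rot: [-0.0, 0.003, 1.0, 0.0]
wrist_force: [2.9, -4.2, -8.2]
width: 0.0089
```

Emit:
jog_arm(
  series=[
    [[0,0,-0.06],0,1],
    [[0,0,0],0,1],
  ],
)

```text
time_s: 25.72
tool_pos: [0.5674, -0.2673, 0.1332]
tool_rot: [-0.001, 0.003, 1.0, 0.0]
wrist_force: [2.0, -5.1, -9.7]
width: 0.0089
```

Emit:
jog_arm(
  series=[
    [[0,0,0],0.4,1],
    [[0,0,0],0.8,1],
    [[0,0,0],0.9,1],
    [[0,0,0],0.9,1],
    [[0,0,0],0.9,1],
    [[0,0,0],0.9,1],
    [[0,0,0],0.9,1],
    [[0,0,0],0.9,1],
    [[0,0,0],0.9,1],
    [[0,0,0],0.9,1],
    [[0,0,0],0,1],
  ],
)

```text
time_s: 26.63
tool_pos: [0.5665, -0.267, 0.1326]
tool_rot: [-0.002, 0.334, 0.943, 0.0]
wrist_force: [-1.2, -3.8, -9.2]
width: 0.0086
```

Emit:
jog_arm(
  series=[
    [[0,0,0],0.9,1],
    [[0,0,0],0.9,1],
    [[0,0,0],0.9,1],
    [[0,0,0],0.9,1],
    [[0,0,0],0.9,1],
    [[0,0,0],0.9,1],
    [[0,0,0],0.9,1],
    [[0,0,0],0.6,1],
    [[0,0,0],0.4,1],
    [[0,0,0],0,1],
    [[0,0,0],0,1],
  ],
)

```text
time_s: 27.55
tool_pos: [0.566, -0.2664, 0.133]
tool_rot: [-0.002, 0.589, 0.808, -0.0]
wrist_force: [-4.5, 0.4, -9.3]
width: 0.0092
```

Run:
```python
from h import *
from station import cams,readout,nets
p=cams.camera("wrist"); cv2.imwrite("pics/w14.png",p["img"][:,:,::-1])
p=cams.camera("side"); crop(p,230,110,390,230,"pics/s14.png",5)
o=readout.get_obs();x,Rm=pq(o); print(o["time_s"],x,o["tool_rot"],o["width"],o["wrist_force"])
print(np.arctan2(Rm[1,0],Rm[0,0])-np.pi/2)
```

```text
27.65 [ 0.56606462 -0.26638846  0.13340069] [-2.20987927e-03  5.88849839e-01  8.08239328e-01 -4.14531600e-04] 0.009368401241610128 [-6.08003019  0.71765931 -9.69101839]
0.3115174732660033
```

View pics/w14.png

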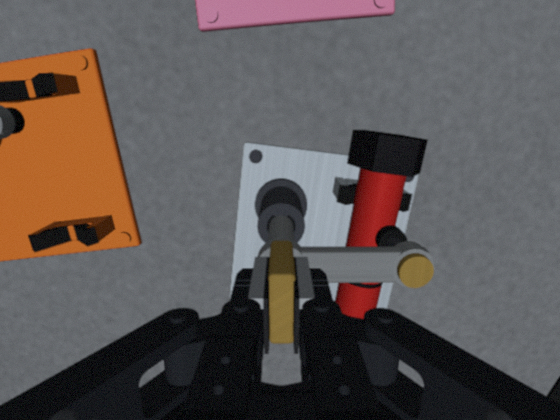

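View pics/s14.png

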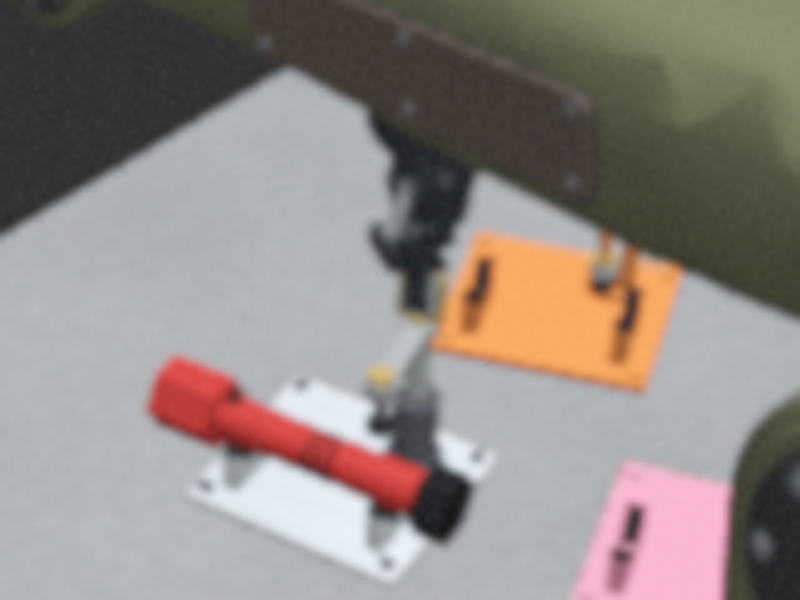

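Emit:
jog_arm(
  series=[
    [[0,-0.02,0],0.8,1],
    [[0,0,0],0.7,1],
    [[0,0,0],0,1],
    [[0,0,0],0,1],
  ],
)

```text
time_s: 27.98
tool_pos: [0.566, -0.2662, 0.1337]
tool_rot: [-0.002, 0.636, 0.772, -0.0]
wrist_force: [-4.2, 2.5, -9.6]
width: 0.0089
```

Run:
```python
from h import *
from station import cams,readout,nets
p=cams.camera("wrist"); cv2.imwrite("pics/w15.png",p["img"][:,:,::-1])
o=readout.get_obs();x,Rm=pq(o); print(o["time_s"],x,o["tool_rot"],o["width"],o["wrist_force"],o["wrist_torque"])
print(np.arctan2(Rm[1,0],Rm[0,0])-np.pi/2)
```

```text
28.0333 [ 0.56599598 -0.26622416  0.13369486] [-1.84986452e-03  6.36114294e-01  7.71592619e-01 -1.11860246e-04] 0.008973527800925104 [-4.55682656  2.16092642 -9.81141996] [ 0.61146104  1.50592027 -0.06920586]
0.19188645716192276
```

View pics/w15.png

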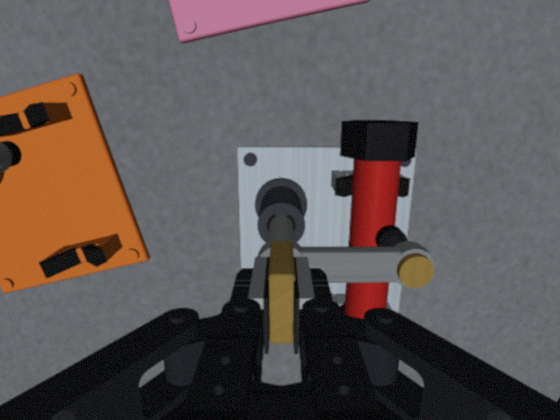

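Emit:
jog_arm(
  series=[
    [[0,0,0.06],0,1],
    [[0,0,0.1],0,1],
    [[0,0,0.1],0,1],
    [[0,0,0.1],0,1],
    [[0,0,0.06],0,1],
    [[0,0,0],0,1],
  ],
)

```text
time_s: 28.53
tool_pos: [0.566, -0.2663, 0.123]
tool_rot: [-0.002, 0.636, 0.772, -0.0]
wrist_force: [-4.6, 3.9, -9.0]
width: 0.0088
```

Emit:
jog_arm(
  series=[
    [[0,0,0.06],0,1],
    [[0,0,0.06],0,1],
    [[0,0,0.06],0,1],
    [[0,0,0.04],0,1],
    [[0,0,0],0,1],
  ],
)

```text
time_s: 28.95
tool_pos: [0.566, -0.2663, 0.1179]
tool_rot: [-0.002, 0.636, 0.772, -0.0]
wrist_force: [-5.8, 3.8, -8.8]
width: 0.0088
```

Emit:
jog_arm(
  series=[
    [[0,0,0.04],0,1],
    [[0,0,0.04],0,1],
    [[0,0,0],0,1],
  ],
)

```text
time_s: 29.2
tool_pos: [0.566, -0.2663, 0.116]
tool_rot: [-0.002, 0.636, 0.772, -0.0]
wrist_force: [-5.6, 2.4, -8.3]
width: 0.0088
```

Emit:
jog_arm(
  series=[
    [[0,0,0.04],0,1],
    [[0,0,0.04],0,1],
    [[0,0,0],0,1],
  ],
)

```text
time_s: 29.45
tool_pos: [0.566, -0.2662, 0.114]
tool_rot: [-0.002, 0.636, 0.772, -0.0]
wrist_force: [-4.3, 3.7, -8.5]
width: 0.0085
```

Emit:
jog_arm(
  series=[
    [[0,0,0.04],0,1],
    [[0,0,0.04],0,1],
    [[0,0,0],0,1],
  ],
)

```text
time_s: 29.7
tool_pos: [0.566, -0.2663, 0.112]
tool_rot: [-0.002, 0.636, 0.772, -0.0]
wrist_force: [-5.1, 2.8, -9.4]
width: 0.0087
```

Run:
```python
from h import *
from station import cams,readout,nets
p=cams.camera("side"); crop(p,260,150,340,210,"pics/s16.png",10)
o=readout.get_obs();x,Rm=pq(o); print(o["time_s"],x,o["wrist_force"])
```

```text
29.75 [ 0.5660332  -0.26624811  0.11207196] [-5.99998646  3.05815155 -8.77454818]
```

View pics/s16.png

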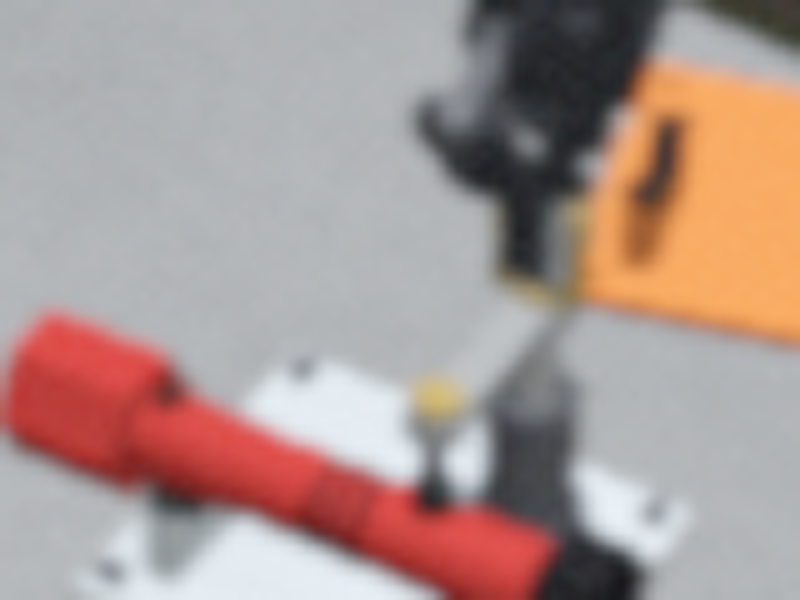

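Emit:
jog_arm(
  series=[
    [[0,0,0.04],0,1],
    [[0,0,0],0,1],
  ],
)

```text
time_s: 29.92
tool_pos: [0.566, -0.2663, 0.1111]
tool_rot: [-0.002, 0.636, 0.771, -0.0]
wrist_force: [-4.7, 3.4, -8.5]
width: 0.0087
```

Emit:
jog_arm(
  series=[
    [[0,0,0.04],0,1],
    [[0,0,0],0,1],
  ],
)

```text
time_s: 30.08
tool_pos: [0.566, -0.2662, 0.1101]
tool_rot: [-0.002, 0.636, 0.772, -0.0]
wrist_force: [-4.5, 3.0, -8.9]
width: 0.0092
```

Emit:
jog_arm(
  series=[
    [[0,0,0.04],0,1],
    [[0,0,0],0,1],
  ],
)

```text
time_s: 30.25
tool_pos: [0.566, -0.2663, 0.1095]
tool_rot: [-0.002, 0.636, 0.772, -0.0]
wrist_force: [-6.1, 3.6, -6.7]
width: 0.0089
```

Emit:
jog_arm(
  series=[
    [[0,0,0.04],0,1],
    [[0,0,0],0,1],
  ],
)

```text
time_s: 30.42
tool_pos: [0.5661, -0.2663, 0.109]
tool_rot: [-0.001, 0.636, 0.772, -0.0]
wrist_force: [-7.4, 4.9, -4.1]
width: 0.0088
```

Emit:
jog_arm(
  series=[
    [[0,-0.02,0.03],0,1],
    [[0,0,0],0,1],
    [[0,0,0],0,1],
  ],
)

```text
time_s: 30.67
tool_pos: [0.566, -0.2664, 0.1088]
tool_rot: [-0.001, 0.636, 0.772, 0.0]
wrist_force: [-5.8, 4.6, -3.3]
width: 0.0087
```

Emit:
jog_arm(
  series=[
    [[0,-0.02,0.02],0,1],
    [[0,0,0],0,1],
    [[0,0,0],0,1],
  ],
)

```text
time_s: 30.92
tool_pos: [0.566, -0.2663, 0.1086]
tool_rot: [-0.0, 0.636, 0.772, 0.001]
wrist_force: [-4.4, 5.0, -2.9]
width: 0.0089
```

Emit:
jog_arm(
  series=[
    [[0,0,0.02],0,1],
    [[0,0,0],0,1],
    [[0,0,0],0,1],
  ],
)

```text
time_s: 31.17
tool_pos: [0.5661, -0.2663, 0.1084]
tool_rot: [-0.0, 0.636, 0.772, 0.001]
wrist_force: [-5.3, 4.7, -1.5]
width: 0.009
```

Emit:
jog_arm(
  series=[
    [[0,0,0.02],0,1],
    [[0,0,0],0,1],
    [[0,0,0],0,1],
  ],
)

```text
time_s: 31.42
tool_pos: [0.5661, -0.2664, 0.1082]
tool_rot: [-0.0, 0.636, 0.772, 0.001]
wrist_force: [-6.2, 5.0, -0.6]
width: 0.009
```

Emit:
jog_arm(
  series=[
    [[0,0,0],0,0.85],
    [[0,0,0],0,0.75],
    [[0,0,0],0,0.65],
    [[0,0,0],0,0.55],
    [[0,0,0],0,0.55],
  ],
)

```text
time_s: 31.83
tool_pos: [0.5664, -0.2677, 0.1076]
tool_rot: [0.001, 0.637, 0.771, 0.0]
wrist_force: [0.9, -0.1, -0.1]
width: 0.0387
```

Emit:
jog_arm(
  series=[
    [[0,0,-0.3],0,0.55],
    [[0,0,-0.8],0,0.55],
    [[0,0,-0.9],0,0.55],
    [[0,0,-0.9],0,0.55],
    [[0,0,-0.9],0,0.55],
    [[0,0,0],0,0.55],
    [[0,0,0],0,0.55],
  ],
)

```text
time_s: 32.42
tool_pos: [0.5667, -0.2677, 0.2044]
tool_rot: [0.002, 0.637, 0.771, 0.001]
wrist_force: [0.3, 0.4, -0.9]
width: 0.0384
```

Run:
```python
from h import *
from station import cams,readout,nets
p=cams.camera("wrist"); cv2.imwrite("pics/w17.png",p["img"][:,:,::-1])
o=readout.get_obs();x,Rm=pq(o); print(o["time_s"],x,o["wrist_force"])
p=cams.camera("side"); crop(p,250,130,350,210,"pics/s17.png",8)
p=cams.camera("top"); cv2.imwrite("pics/t17.png",p["img"][:,:,::-1])
```

```text
32.4667 [ 0.56611826 -0.26742427  0.20248038] [-0.02637064 -0.27626331 -0.39385946]
```

View pics/w17.png

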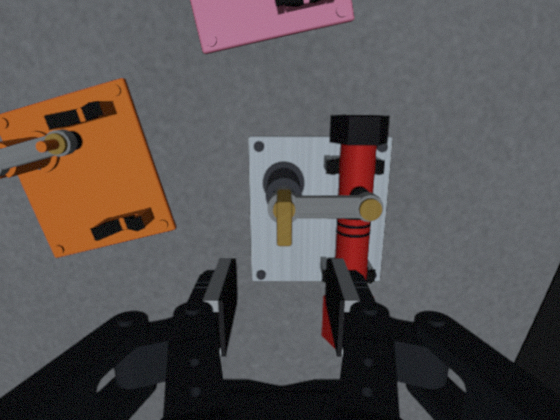

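View pics/s17.png

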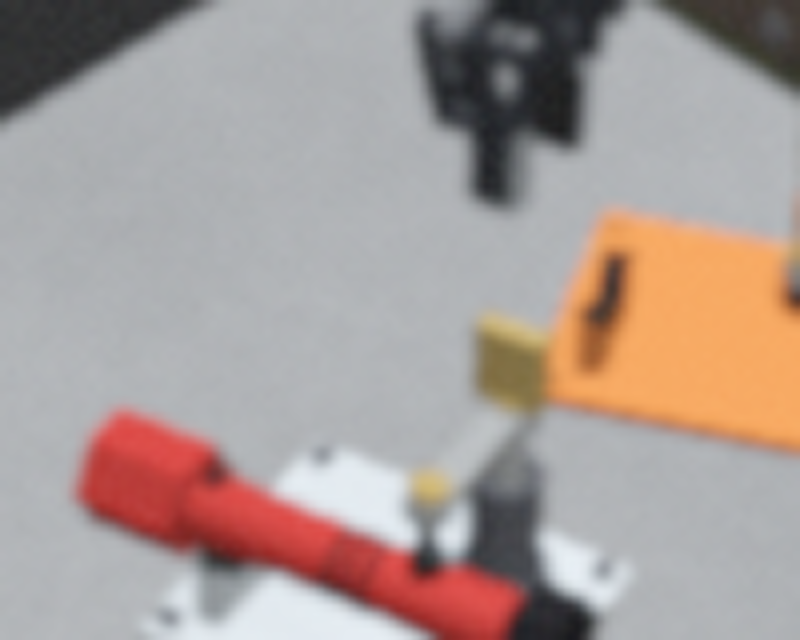

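View pics/t17.png

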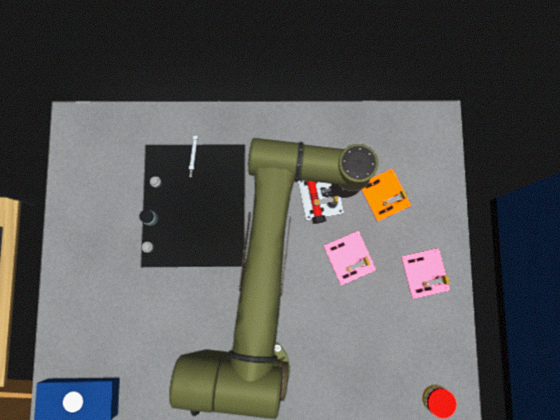

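Run:
```python
from h import *
from station import cams,readout,nets
p=cams.camera("wrist"); crop(p,235,100,405,300,"pics/w18.png",3)
q=np.array([.5855,-.1985]);c,s=np.cos(.19),np.sin(.19);M=np.array([[c,-s],[s,c]])
for n,X in [("capfront top",(-72,0,60)),("head rear top",(72,0,60)),("cap rear",(-94,0,66)),
  ("tab -15",(-47,-62,135.5)),("tab +15",(-17,-62,135.5)),("tab-15 low",(-47,-62,110)),("tab+15 low",(-17,-62,110)),("bar end",(-32,8,99.5))]:
    w=q+M@(np.array(X[:2])/1e3); print(n,np.round(proj(p,[*w,X[2]/1e3]),1))
```

```text
capfront top [361.  147.7]
head rear top [350.9 309.2]
cap rear [364.4 119.2]
tab -15 [282.  204.7]
tab +15 [282. 251.]
tab-15 low [281.9 194.3]
tab+15 low [282.  236.4]
bar end [380.6 211.1]
```

View pics/w18.png

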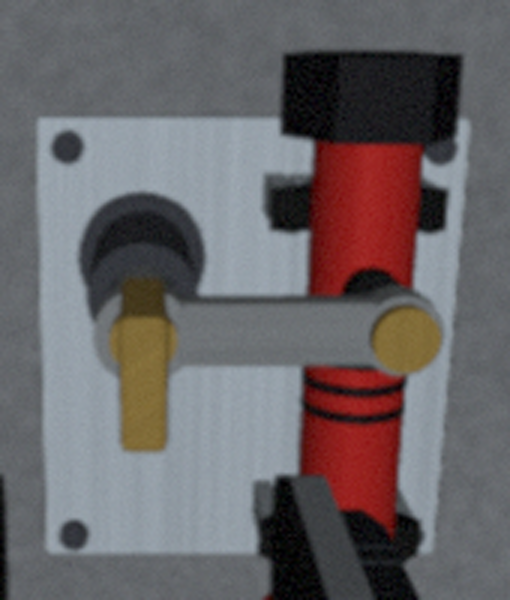

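```bash
python3 -c "
from station import manip,readout
print(manip.sign_off()); print(readout.get_obs()['time_s'])"
```

```text
the job is handed in; nothing more can be done
None
the job is handed in; nothing more can be done
```

The red flashlight is stowed in the white saddle and the job is handed in, at about 32.5 s of the 72 s allowed. I don't have the verdict, since handing in reports none.

- **Bar up:** I lifted the bar by its tab about 50 mm, turned it 1.37 rad aside and let it down onto the sleeve rim. It stayed up there.
- **Flashlight in:** I gripped the barrel about 24 mm towards the head and lowered it level into the V-blocks. Contact reached about 5 N before I let go, a little more than its weight. It sits within about 1–2 mm of its place along the saddle.
- **Bar back:** I re-gripped the tab, lifted the bar a little over 4 mm, turned it closed and lowered it in small steps. The foot met the barrel at about 26–27 mm lift. I went on until the upward pull on the wrist had dropped from 9 N to 0.6 N, then opened the fingers.

**Last checks:**
- The bar lies square across the barrel, and its tab appears at the height expected for about 25 mm lift.
- The flashlight rests in both blocks, and the gripper is clear, with force readings near zero.
- By eye in the top view, the wand, jar and weights are where they were.

**Disagreements and side loads:**
- The wrist camera's calibration differed from the fingers by about 1.5 mm, so I centred each grip by eye.
- While I was holding the tab, the wrist showed sideways forces of up to about 9 N. They vanished when I released it.

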